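# Hang the cleaned heater chucks on the turning rack and lock it

## Task

Hang every bailed heater block from the blue mat on the turning rack, one to a branch, by its wire bail; the clear shield leaves only the front of the rack open, so turn the tree by its black knob to bring a free branch to the front for each. When all are hanging, and not before, slide the red transport lock fully in to its end stop so that the tree cannot turn. Leave the other things on the table where they stand.

Things in the scene. Friction and masses are not known exactly. Their poses are not given: they have to be found in the camera images.
- stand: Fixed grey round base of the rack, 310 mm across, 12 mm thick; its place and yaw vary. Origin on the tree axis at table height; its -x axis is the open front. A clear shield, 150 mm high at 149 mm radius, closes the rest (open 65 degrees either side of the front). The tongue with the lock stands out 40 degrees from the front, towards -y of the stand.
- tree (a joint): Turn of the tree on the stand, rad, counter-clockwise from above; stiff (about 0.05 N m) so that it stays where it is left, no stop within a turn either way. It has six branches 60 degrees apart. Branch k points to the front at -(k-1)*60 degrees (and whole turns).
- knob_top (a point): Centre of the top of the tree's black knob, on the axis, 172 mm above the table; its axes turn with the tree. The knob is a bar 38 mm long (this x) and 14 mm wide (this y), 34 mm high, to be gripped across its width from above and turned.
- branch1: Branch of the tree, TAKEN: an earlier block is fixed on it for good. Steel rod 6 mm thick; origin on the tree axis at rod height (125 mm above the table), x outward, z up. White stop collar, 16 mm across, at x = 46 to 50; level rod to 96 mm, then the tip turns up by 8 mm at x = 104. Hang at x = 78: enter from beyond the tip with the rod 32 mm above the underside, then lower by 17.
- branch2: Branch of the tree, free at the start. Steel rod 6 mm thick; origin on the tree axis at rod height (125 mm above the table), x outward, z up. White stop collar, 16 mm across, at x = 46 to 50; level rod to 96 mm, then the tip turns up by 8 mm at x = 104. Hang at x = 78: enter from beyond the tip with the rod 32 mm above the underside, then lower by 17.
- branch3: Branch of the tree, TAKEN: an earlier block is fixed on it for good. Steel rod 6 mm thick; origin on the tree axis at rod height (125 mm above the table), x outward, z up. White stop collar, 16 mm across, at x = 46 to 50; level rod to 96 mm, then the tip turns up by 8 mm at x = 104. Hang at x = 78: enter from beyond the tip with the rod 32 mm above the underside, then lower by 17.
- branch4: Branch of the tree, free at the start. Steel rod 6 mm thick; origin on the tree axis at rod height (125 mm above the table), x outward, z up. White stop collar, 16 mm across, at x = 46 to 50; level rod to 96 mm, then the tip turns up by 8 mm at x = 104. Hang at x = 78: enter from beyond the tip with the rod 32 mm above the underside, then lower by 17.
- branch5: Branch of the tree, free at the start. Steel rod 6 mm thick; origin on the tree axis at rod height (125 mm above the table), x outward, z up. White stop collar, 16 mm across, at x = 46 to 50; level rod to 96 mm, then the tip turns up by 8 mm at x = 104. Hang at x = 78: enter from beyond the tip with the rod 32 mm above the underside, then lower by 17.
- branch6: Branch of the tree, free at the start. Steel rod 6 mm thick; origin on the tree axis at rod height (125 mm above the table), x outward, z up. White stop collar, 16 mm across, at x = 46 to 50; level rod to 96 mm, then the tip turns up by 8 mm at x = 104. Hang at x = 78: enter from beyond the tip with the rod 32 mm above the underside, then lower by 17.
- block1: A hanging block: white heater chuck, 40 mm along x, 56 mm along y, 16 mm high (20 over its clamp bars at y = +-19 mm), about 0.2 kg, a 5 mm wire bail standing on it. Origin: centre of underside, z up. Bail in the x-z plane: posts at x = +-16 mm to z = 42, then a gable, peak 58.5 mm. Grasp the 40 mm width at the foot from above. Stands on the 2 mm mat; 3 or 4 blocks are present.
- block2: A hanging block: white heater chuck, 40 mm along x, 56 mm along y, 16 mm high (20 over its clamp bars at y = +-19 mm), about 0.2 kg, a 5 mm wire bail standing on it. Origin: centre of underside, z up. Bail in the x-z plane: posts at x = +-16 mm to z = 42, then a gable, peak 58.5 mm. Grasp the 40 mm width at the foot from above. Stands on the 2 mm mat; 3 or 4 blocks are present.
- block3: A hanging block: white heater chuck, 40 mm along x, 56 mm along y, 16 mm high (20 over its clamp bars at y = +-19 mm), about 0.2 kg, a 5 mm wire bail standing on it. Origin: centre of underside, z up. Bail in the x-z plane: posts at x = +-16 mm to z = 42, then a gable, peak 58.5 mm. Grasp the 40 mm width at the foot from above. Stands on the 2 mm mat; 3 or 4 blocks are present.
- block4: A hanging block: white heater chuck, 40 mm along x, 56 mm along y, 16 mm high (20 over its clamp bars at y = +-19 mm), about 0.2 kg, a 5 mm wire bail standing on it. Origin: centre of underside, z up. Bail in the x-z plane: posts at x = +-16 mm to z = 42, then a gable, peak 58.5 mm. Grasp the 40 mm width at the foot from above. Stands on the 2 mm mat; 3 or 4 blocks are present.
- block1_hang (a point): Point of block1, 49 mm above its underside under the peak of its bail: where the branch centre line runs when it hangs. The window under the bail is 27 mm wide, from z = 20 to about 52 mm above the underside; the branch passes through along the y of the block.
- block2_hang (a point): Point of block2, 49 mm above its underside under the peak of its bail: where the branch centre line runs when it hangs. The window under the bail is 27 mm wide, from z = 20 to about 52 mm above the underside; the branch passes through along the y of the block.
- block3_hang (a point): Point of block3, 49 mm above its underside under the peak of its bail: where the branch centre line runs when it hangs. The window under the bail is 27 mm wide, from z = 20 to about 52 mm above the underside; the branch passes through along the y of the block.
- block4_hang (a point): Point of block4, 49 mm above its underside under the peak of its bail: where the branch centre line runs when it hangs. The window under the bail is 27 mm wide, from z = 20 to about 52 mm above the underside; the branch passes through along the y of the block.
- lock (a joint): Travel of the red lock towards the tree, m: 0 to 6 mm at the start (out, unlocked), 0.030 = fully in at the end stop. Sliding friction about 1.5 N. Its bolt enters between 12 pins under the tree: it meets a gap when any branch faces straight to the front (within 8 degrees); otherwise a pin may block it.
- lock_grip (a point): Centre of the top of the red lock grip, 66 mm above the table: a block 14 mm wide across its travel, 20 mm along it, 34 mm high on a 8 mm foot, rounded. At travel 0 it stands 198 mm from the tree's axis on the tongue. This x axis points outward from the tree's axis; the lock slides along -x.
- loupe: Black eye loupe 38 mm across, 35 mm high, bystander; origin under its centre.
- vial: White vial with red cap, 25 mm across, 54 mm high, bystander; origin under its centre.
- chip_box: White and black lidded chip box 59 x 54 x 16 mm, bystander; origin under its centre.
Mind the look-alikes: they are no part of the job. Leave any yellow look-alike of the block3 alone.

How it is judged:
By the outcome, as a careful person would: the job done as asked, in the order asked, and still so for the second after the job is handed in, with the robot touching nothing.
Of block1, block2, block3, block4 only 3 to 4 are there at a start; the rules pass over those that are not, and their reading is None.
At some moment in a run one of block1, block2, block3, block4 may be knocked a few centimetres aside while the robot is not near it.
It also fails if it takes over 210 s, if anything falls off the work surface, if the arm or the gripper's body presses on something with over 40 N, if the wrist force passes 120 N, or if a joint passes its speed limit or range.

## Robot

A 6-joint arm with a two-finger parallel gripper is mounted at the origin on a cart in front of the work surface, level with it; the furniture and walls round the work are solid. World frame = base frame: x ahead of the robot, y to its left, z up, the work surface at z = 0. Lengths are in m, angles in rad, forces in N, time in s.
With the tool pointing down it reaches from about 0.35 to 0.725 m from the base axis. Payload 6 kg.
Tool frame: the origin (TCP) lies midway between the tips of the shut fingers; the grasp point (between the pads) lies 19 mm behind it; z points along the fingers, y is the line along which they close (so a half turn about z gives the same grasp; the last joint's range is limited). The gripper opens to 85 mm and grips with 20 to 120 N. Pads are 22 mm wide; open, the fingers measure 114 mm over their backs; the gripper's body (76 mm by 85 mm) begins 54 mm behind the grasp point. The pads swing forward as they close: fully open they stand 13 mm farther back than shut.
Start: joints at [1.672, 0.04, 0.085, 0, -1.615, -0.334], TCP at [0.138, 0.584, 0.231] pointing down, gripper open.
Joint ranges: [-2.56, 2.56], [-1.29, 2.01], [-1.08, 1.49], [-3.29, 1.98], [-2.81, -0.18], [-2.99, 2.99]. Speed limits (rad/s): [2.57, 2.57, 3.01, 3.14, 3.14, 3.14].

## Interface

Orientations are given as a unit quaternion [w, x, y, z].
In Python, from cell import r, optics gives the robot as it stands.
- The arm moves only by the tool play_rows, never from a script. Its argument "moves" is a list of rows, each a list of 3 entries, a list of its own where there are three numbers: the shift along the tool's x, y, z in mm, then the turn, a rotation vector about the tool's x, y, z in rad, then the finger opening in mm, from 0 to 85.4. In form: [[[dx, dy, dz], [ax, ay, az], fingers], ...]. A call has exactly 5 rows; each row is the pose to reach, as a shift and turn from the pose commanded when the call began, along the tool's axes at that moment; what a row does not reach only later rows make up. A row lasts 1/12 s, in which the tool goes at most 41.7 mm and 7.16 degrees, less where a joint would pass 70% of its speed; a pose out of reach is approached as far as the arm can. A call with a gripper value outside its range is refused whole. The fingers move at their own pace and stop on an object; the grip force is fixed at half the most. Time passes only in rows, so rows that repeat a pose let the fingers close, or fill a call up. It gives the time, the measured TCP pose, the force, the opening and the grip force at its end, in the units of the state.
- r.sense(): the state, without advancing time (a new reading comes with each control period).
- optics.get_image(name): name is "side" or "top"; returns the picture (400x640x3 uint8, red, green, blue); there is no depth.
- optics.get_calibration(name): a dict with "fx", "fy", "cx", "cy" (pixels), "R" (3x3) and "t" (3): a world point X has camera coordinates R X + t. Camera axes: x right, y down, z forward; pixel columns grow to the right and rows downward; lengths in m; the calibration is good to about 2 mm. A picture is of the moment at which its call begins. get_calibration takes no time and is no camera call.
- r.close_job(): hands the job in; it is judged then, once.
The state is a dict: "time_s": time; "q": joint angles; "joint_vel": joint speeds; "tau": joint torques, N m; "eef_pos": TCP position; "tcp_rot": TCP orientation; "wrist_force": force on the tool from outside, world axes, zero at the start; "moment": the same for the moment, N m; "finger_gap": finger opening in m; "finger_force": force on a finger pad.
Only numpy, scipy, OpenCV 4.12 (cv2) and the standard library are available. Lean on these libraries where they do the work, as an engineer would, in place of code of your own. Each camera call takes 0.05 s, during which the arm holds its last target. There are 200 camera calls.

## Working session

There is one attempt and no reset: what is moved stays moved. The work goes in short steps, Python scripts to look and compute and a tool call to move; the robot and the scene stay as the last step left them, time stands still between calls to the robot, and variables do not carry over. Pictures are saved under pics/ and viewed, at most 14 in all, crops included, and the job is handed in when it is done.

Besides the shell and the picture viewer there is one more tool, called in YAML: its name, and indented under it one key for each argument. play_rows: Moves the arm, as the interface text tells. Its arguments: {"type":"object","properties":{"moves":{"type":"array","items":{"type":"array"}}},"required":["moves"]}

```bash
mkdir -p pics; ls
cat > h.py <<'E'
import numpy as np, cv2
from cell import r, optics
def snap(n,f):
    im=optics.get_image(n); cv2.imwrite('pics/'+f,im[:,:,::-1]); return im
def ray(n,u,v,z):
    c=optics.get_calibration(n); R=np.array(c['R']);t=np.array(c['t'])
    o=-R.T@t; d=R.T@np.array([(u-c['cx'])/c['fx'],(v-c['cy'])/c['fy'],1])
    return o+d*(z-o[2])/d[2]
def proj(n,X):
    c=optics.get_calibration(n); p=np.array(c['R'])@np.array(X)+np.array(c['t'])
    return np.array([c['fx']*p[0]/p[2]+c['cx'],c['fy']*p[1]/p[2]+c['cy']])
E
python3 - <<'E'
from h import *
for n in('top','side'):
    snap(n,n+'0.png'); c=optics.get_calibration(n); R=np.array(c['R']); print(n,c['fx'],-R.T@np.array(c['t']),R.round(3).tolist())
s=r.sense(); print(s)
E
```

```text
pics
top 428.16546894132205 [0.42939298 0.00477391 1.37325103] [[0.027, -1.0, -0.001], [-0.996, -0.027, -0.081], [0.081, 0.003, -0.997]]
side 440.0906736420543 [ 0.25031322 -0.96922783  0.67707928] [[0.965, -0.261, 0.008], [-0.117, -0.461, -0.879], [0.233, 0.848, -0.476]]
{'time_s': 0.1, 'q': array([ 1.67168438e+00,  4.07354795e-02,  8.39128492e-02, -3.94453504e-04,
       -1.61549011e+00, -3.33726127e-01]), 'joint_vel': array([-0.00022215, -0.00403422,  0.00141767,  0.00201018,  0.00015492,
        0.00058407]), 'tau': array([-4.95375149e-03, -3.69349015e+01,  3.48283482e+01,  6.95159465e+00,
       -4.55145768e-03, -1.77243138e-06]), 'eef_pos': array([0.13829364, 0.58354494, 0.23039185]), 'tcp_rot': array([ 7.82856351e-04,  9.93231656e-01, -1.16147597e-01, -2.89323883e-05]), 'wrist_force': array([ 0.97674165, -0.00156152, -0.50111761]), 'moment': array([ 4.39735542e-03, -6.94378799e-05,  2.45785220e-02]), 'finger_force': 0.0, 'finger_gap': 0.08541479055108542}
```

View pics/top0.png

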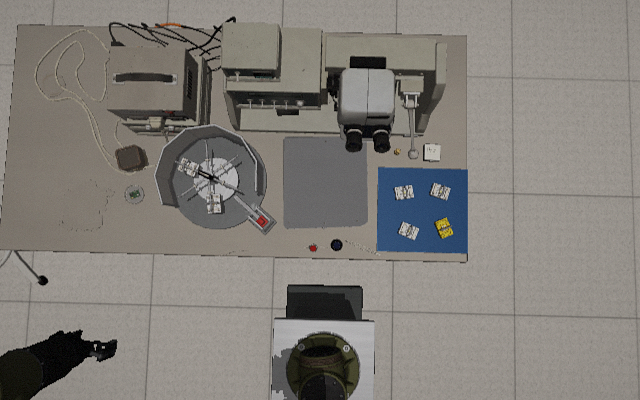

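View pics/side0.png

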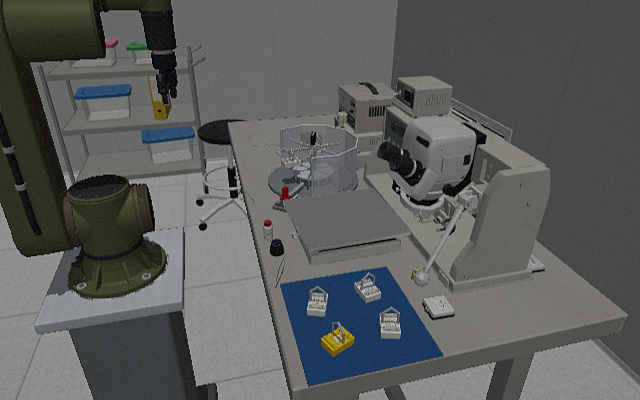

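The top view shows the rack centred near (211,178), its lock at (262,221), white blocks at (404,192), (440,191) and (409,231), and the yellow look-alike at (445,228). I'll enlarge these.

Run:
```python
from h import *
im=cv2.imread('pics/top0.png')
a=im[118:243,148:283]; cv2.imwrite('pics/rack0.png',cv2.resize(a,None,fx=4.8,fy=4.8,interpolation=cv2.INTER_CUBIC))
a=im[165:255,375:470]; b=cv2.resize(a,None,fx=6,fy=6,interpolation=cv2.INTER_CUBIC); cv2.imwrite('pics/mat0.png',b)
g=cv2.inRange(im,(150,150,150),(255,255,255)); g[:, :380]=0; g[:170]=0;g[252:]=0;g[:,466:]=0
n,l,s,c=cv2.connectedComponentsWithStats(g)
for i in range(1,n):
    if s[i,4]>30:
        p=np.argwhere(l==i)[:,::-1].astype(np.float32); print(s[i],c[i],cv2.minAreaRect(p),ray('top',*c[i],.02))
print(ray('top',211,178,.17),ray('top',262,221,.066))
```

```text
[432 183   9  13  51] [435.74509804 188.92156863] ((435.25006103515625, 189.25001525878906), (6.324554920196533, 11.067971229553223), 18.434947967529297) [ 0.57096418 -0.34351377  0.02      ]
[406 185   8  12  41] [409.95121951 190.        ] ((409.7059020996094, 190.82354736328125), (11.641709327697754, 5.335783958435059), 75.96376037597656) [ 0.56530195 -0.26172026  0.02      ]
[395 187   9  12  62] [398.79032258 192.38709677] ((398.8243408203125, 192.44593811035156), (12.001126289367676, 6.740358352661133), 80.53767395019531) [ 0.55673331 -0.22641665  0.02      ]
[441 188   9  12  37] [445.72972973 193.86486486] ((445.5172424316406, 192.70689392089844), (5.942250728607178, 11.327415466308594), 21.801406860351562) [ 0.55607182 -0.37525587  0.02      ]
[399 222  11  14  62] [404.06451613 228.11290323] ((403.73724365234375, 228.22262573242188), (7.005732536315918, 12.046442985534668), 19.98310661315918) [ 0.4441617  -0.24451973  0.02      ]
[408 227  11  13  58] [413.87931034 233.01724138] ((413.5000305175781, 232.50001525878906), (6.708203315734863, 12.074767112731934), 26.56505012512207) [ 0.42960679 -0.27558879  0.02      ]
[0.56905808 0.33087976 0.17      ] [0.45348479 0.197148   0.066     ]
```

View pics/rack0.png

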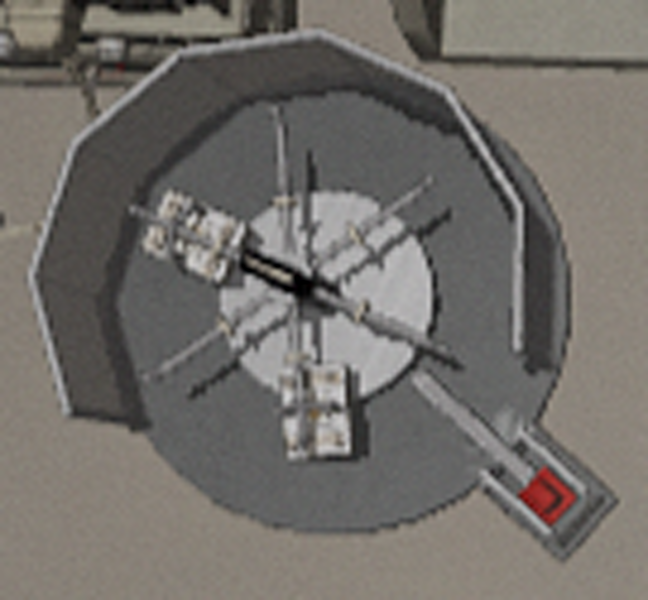

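View pics/mat0.png

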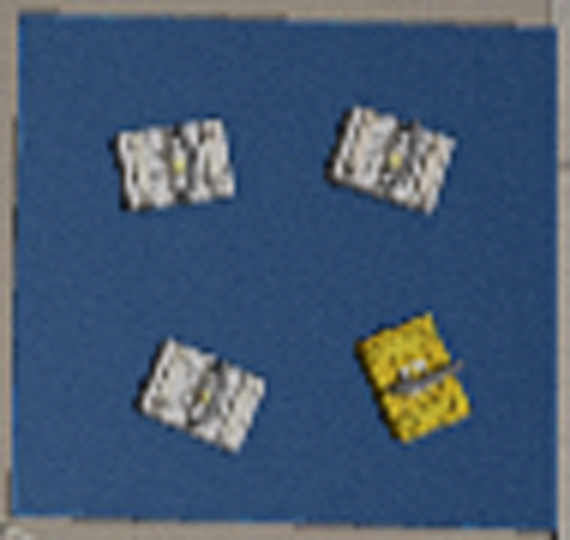

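The rack crop shows the branch lines crossing at about crop (289,281). Taken blocks hang at the upper left (branch 1) and the bottom (branch 3, near the front), and the knob spans (240,255) to (312,290). The mat crop gives block centres A (174,165), B (393,161) and C (203,395), with the yellow one lower right. Next I'll turn these into metres.

```bash
cat >> h.py <<'E'
from scipy.spatial.transform import Rotation as Ro
def plan(pos,ang=None):
    """ang: world angle (deg) of tool y line (mod 180)"""
    s=r.sense(); q=s['tcp_rot']; R=Ro.from_quat([q[1],q[2],q[3],q[0]])
    sh=R.inv().apply(np.array(pos)-s['eef_pos'])*1000
    y=R.apply([0,1,0]); cur=np.degrees(np.arctan2(y[1],y[0])); x=R.apply([1,0,0])
    out=None
    if ang is not None:
        d=(ang-cur+90)%180-90   # world ccw; tool z down => -d about tool z
        out=(round(-d,1),round(np.radians(-d),3))
    print('pos',s['eef_pos'].round(4),'yang',round(cur,1),'q6',s['q'][5].round(2),'shift',sh.round(1),'dist',np.linalg.norm(sh).round(),'rotz',out,'tilt',R.apply([0,0,1]).round(4))
E
python3 - <<'E'
from h import *
def P(x,y,s,ox,oy,z): return ray('top',(x+.5)/s-.5+ox,(y+.5)/s-.5+oy,z)
for n,cs in dict(A=[(115,133),(220,120),(236,197),(126,211)],B=[(352,106),(455,142),(432,215),(332,180)],C=[(168,338),(268,380),(238,452),(138,410)]).items():
    w=np.array([P(*c,6,375,165,.02) for c in cs])[:,:2]
    L=(w[1]-w[0]+w[2]-w[3])/2; S=(w[3]-w[0]+w[2]-w[1])/2
    print(n,w.mean(0).round(4),'long',np.linalg.norm(L).round(4),np.degrees(np.arctan2(L[1],L[0])).round(1),'short',np.linalg.norm(S).round(4),np.degrees(np.arctan2(S[1],S[0])).round(1))
f=lambda x,y,z:P(x,y,4.8,148,118,z)[:2]
c=f(289,281,.125); print('c',c,'knob',f(276,271,.172))
for z,p in [(.15,(518,350)),(.15,(68,412)),(.066,(548,494)),(.125,(432,180)),(.125,(150,378)),(.125,(278,110)),(.125,(130,208)),(.125,(455,362)),(.172,(240,255)),(.172,(312,290))]:
    v=f(*p,z)-c; print(p,np.linalg.norm(v).round(4),np.degrees(np.arctan2(v[1],v[0])).round(1)%360)
# base disc at z=.012
e=[f(*p,.012) for p in[(572,290),(350,533),(150,430),(545,390),(250,510)]]
from scipy.optimize import least_squares as ls
print(ls(lambda k:[np.hypot(*(q-k))-.155 for q in e],c).x)
E
```

```text
A [ 0.558  -0.2417] long 0.0574 -81.3 short 0.0417 -169.4
B [ 0.5635 -0.3572] long 0.0565 -107.9 short 0.0409 164.2
C [ 0.4373 -0.2583] long 0.0566 -111.3 short 0.0411 158.1
c [0.57950381 0.35270263] knob [0.57957002 0.34755126]
(518, 350) 0.1515 254.4
(68, 412) 0.148 125.2
(548, 494) 0.1987 231.2
(432, 180) 0.1067 307.4
(150, 378) 0.1025 127.1
(278, 110) 0.1065 6.5
(130, 208) 0.1084 67.0
(455, 362) 0.1138 245.6
(240, 255) 0.0188 61.5
(312, 290) 0.0289 248.5
[0.5846547  0.35037024]
```

Run:
```python
from h import *
plan([.58,.351,.24],-23.2)
```

```text
pos [0.1383 0.5835 0.2304] yang -103.3 q6 -0.33 shift [483.4 124.4  -9.4] dist 499.0 rotz (np.float64(-80.1), np.float64(-1.399)) tilt [-2.0e-04 -1.5e-03 -1.0e+00]
```

play_rows:
  moves:
    - [[32,8,-2],[0,0,0],45]
    - [[64,16,-4],[0,0,0],45]
    - [[96,25,-5],[0,0,0],45]
    - [[128,33,-6],[0,0,0],45]
    - [[161,41,-6],[0,0,0],45]

```text
time_s: 0.52
eef_pos: [0.2866, 0.5059, 0.2372]
tcp_rot: [0.0, 0.993, -0.116, -0.0]
wrist_force: [0.1, 0.9, 0.7]
finger_gap: 0.045
finger_force: 0.0
```

play_rows:
  moves:
    - [[32,8,0],[0,0,0],45]
    - [[64,16,0],[0,0,0],45]
    - [[96,25,0],[0,0,0],45]
    - [[128,33,0],[0,0,0],45]
    - [[161,41,0],[0,0,0],45]

```text
time_s: 0.93
eef_pos: [0.4339, 0.4287, 0.2369]
tcp_rot: [0.0, 0.993, -0.116, -0.0]
wrist_force: [0.5, 0.7, 0.3]
finger_gap: 0.0452
finger_force: 0.0
```

play_rows:
  moves:
    - [[32,8,0],[0,0,0],45]
    - [[64,16,0],[0,0,0],45]
    - [[96,25,0],[0,0,0],45]
    - [[128,33,0],[0,0,0],45]
    - [[161,41,0],[0,0,0],45]

```text
time_s: 1.35
eef_pos: [0.5811, 0.3517, 0.2368]
tcp_rot: [0.0, 0.993, -0.116, -0.0]
wrist_force: [0.4, 0.9, -0.2]
finger_gap: 0.0453
finger_force: 0.0
```

play_rows:
  moves:
    - [[0,0,0],[0,0,-0.1],45]
    - [[0,0,0],[0,0,-0.2],45]
    - [[0,0,0],[0,0,-0.3],45]
    - [[0,0,0],[0,0,-0.4],45]
    - [[0,0,0],[0,0,-0.5],45]

```text
time_s: 1.77
eef_pos: [0.58, 0.3525, 0.2364]
tcp_rot: [0.0, 0.991, 0.136, -0.001]
wrist_force: [-1.2, -0.1, -0.5]
finger_gap: 0.0448
finger_force: 0.0
```

play_rows:
  moves:
    - [[0,0,0],[0,0,-0.1],45]
    - [[0,0,0],[0,0,-0.2],45]
    - [[0,0,0],[0,0,-0.3],45]
    - [[0,0,0],[0,0,-0.4],45]
    - [[0,0,0],[0,0,-0.5],45]

```text
time_s: 2.18
eef_pos: [0.5798, 0.3527, 0.2366]
tcp_rot: [0.0, 0.926, 0.377, -0.001]
wrist_force: [0.1, -0.6, 0.7]
finger_gap: 0.0452
finger_force: 0.0
```

play_rows:
  moves:
    - [[0,0,0],[0,0,-0.1],45]
    - [[0,0,0],[0,0,-0.2],45]
    - [[0,0,0],[0,0,-0.3],45]
    - [[0,0,0],[0,0,-0.4],45]
    - [[0,0,0],[0,0,-0.4],45]

```text
time_s: 2.6
eef_pos: [0.5798, 0.3527, 0.2366]
tcp_rot: [0.0, 0.834, 0.552, -0.001]
wrist_force: [0.0, 0.6, 0.0]
finger_gap: 0.045
finger_force: 0.0
```

Run:
```python
from h import *
plan([.58,.351,.15],-23.2)
im=snap('side','s1.png')
cv2.imwrite('pics/s1c.png',cv2.resize(cv2.imread('pics/s1.png')[60:220,220:400],None,fx=3.3,fy=3.3,interpolation=cv2.INTER_CUBIC))
for k in [(.58,.351,.172),(.58,.351,.138)]: print((proj('side',k)-[220,60])*3.3)
```

```text
pos [0.5798 0.3527 0.2366] yang -22.9 q6 1.9 shift [-1.4  0.8 86.6] dist 87.0 rotz (np.float64(0.3), np.float64(0.005)) tilt [-9.e-04 -7.e-04 -1.e+00]
[306.95615578 243.01553293]
[307.02786935 275.19286228]
```

View pics/s1c.png

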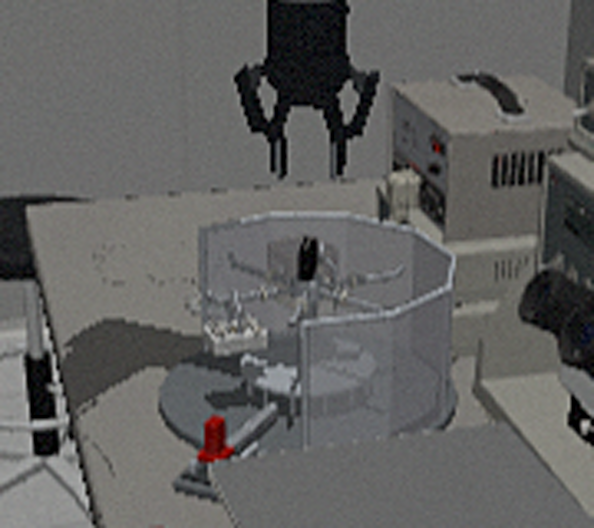

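The side crop shows the gripper centred over the black knob at crop (308,240–280), which matches the projected axis. I'll go down, grip and turn.

play_rows:
  moves:
    - [[-1,1,20],[0,0,0],45]
    - [[-1,1,40],[0,0,0],45]
    - [[-1,1,60],[0,0,0],45]
    - [[-1,1,75],[0,0,0],45]
    - [[-1,1,86],[0,0,0],45]

```text
time_s: 3.07
eef_pos: [0.5799, 0.3509, 0.1488]
tcp_rot: [0.0, 0.835, 0.55, -0.001]
wrist_force: [-0.2, 0.6, 0.0]
finger_gap: 0.0448
finger_force: 0.0
```

play_rows:
  moves:
    - [[0,0,0],[0,0,0],40]
    - [[0,0,0],[0,0,0],20]
    - [[0,0,0],[0,0,0],5]
    - [[0,0,0],[0,0,0],5]
    - [[0,0,0],[0,0,0],5]

```text
time_s: 3.48
eef_pos: [0.5803, 0.352, 0.1531]
tcp_rot: [-0.0, 0.834, 0.551, 0.001]
wrist_force: [-5.8, 1.1, 3.8]
finger_gap: 0.0126
finger_force: 61.8
```

play_rows:
  moves:
    - [[0,0,0],[0,0,0],5]
    - [[0,0,0],[0,0,0],5]
    - [[0,0,0],[0,0,0],5]
    - [[0,0,0],[0,0,0],5]
    - [[0,0,0],[0,0,0],5]

```text
time_s: 3.9
eef_pos: [0.5803, 0.352, 0.1531]
tcp_rot: [-0.0, 0.834, 0.551, 0.001]
wrist_force: [-5.7, 0.7, 4.0]
finger_gap: 0.0127
finger_force: 61.8
```

Run:
```python
from h import *
plan([.58,.351,.15],-79.5); s=r.sense(); print(s['finger_gap'],s['finger_force'],s['wrist_force'])
```

```text
pos [0.5803 0.352  0.1531] yang -23.1 q6 1.9 shift [-1.   0.1  3.1] dist 3.0 rotz (np.float64(56.4), np.float64(0.984)) tilt [ 9.0e-04  1.4e-03 -1.0e+00]
0.012724955045653599 61.79692625999451 [-5.70345673  0.65320349  4.00092546]
```

play_rows:
  moves:
    - [[0,0,0],[0,0,0.1],5]
    - [[0,0,0],[0,0,0.2],5]
    - [[0,0,0],[0,0,0.3],5]
    - [[0,0,0],[0,0,0.4],5]
    - [[0,0,0],[0,0,0.5],5]

```text
time_s: 4.32
eef_pos: [0.5806, 0.3518, 0.1531]
tcp_rot: [-0.0, 0.946, 0.325, 0.001]
wrist_force: [-3.6, -0.3, 4.0]
finger_gap: 0.0126
finger_force: 61.7
```

play_rows:
  moves:
    - [[0,0,0],[0,0,0.1],5]
    - [[0,0,0],[0,0,0.2],5]
    - [[0,0,0],[0,0,0.3],5]
    - [[0,0,0],[0,0,0.4],5]
    - [[0,0,0],[0,0,0.485],5]

```text
time_s: 4.73
eef_pos: [0.5807, 0.3514, 0.1531]
tcp_rot: [-0.0, 0.996, 0.089, 0.001]
wrist_force: [-2.6, -0.9, 3.8]
finger_gap: 0.0124
finger_force: 61.7
```

play_rows:
  moves:
    - [[0,0,0],[0,0,0],5]
    - [[0,0,0],[0,0,0],5]
    - [[0,0,0],[0,0,0],45]
    - [[0,0,0],[0,0,0],45]
    - [[0,0,0],[0,0,0],45]

```text
time_s: 5.15
eef_pos: [0.5808, 0.3514, 0.1511]
tcp_rot: [-0.0, 0.996, 0.092, 0.0]
wrist_force: [0.2, -0.5, -0.6]
finger_gap: 0.0451
finger_force: 0.0
```

play_rows:
  moves:
    - [[0,0,0],[0,0,0],45]
    - [[0,0,-25],[0,0,0],45]
    - [[0,0,-50],[0,0,0],45]
    - [[0,0,-75],[0,0,0],45]
    - [[0,0,-100],[0,0,0],45]

```text
time_s: 5.57
eef_pos: [0.5806, 0.3512, 0.2523]
tcp_rot: [0.0, 0.996, 0.091, 0.0]
wrist_force: [-0.2, 0.5, -0.1]
finger_gap: 0.0446
finger_force: 0.0
```

Run:
```python
from h import *
plan([.437,-.258,.20],158.1)
plan([.42,.15,.25],158.1)
```

```text
pos [0.5806 0.3512 0.2523] yang -79.5 q6 0.92 shift [-251.9  573.    52.5] dist 628.0 rotz (np.float64(-57.6), np.float64(-1.006)) tilt [ 2.e-04 -2.e-04 -1.e+00]
pos [0.5806 0.3512 0.2523] yang -79.5 q6 0.92 shift [-194.5  168.7    2.4] dist 257.0 rotz (np.float64(-57.6), np.float64(-1.006)) tilt [ 2.e-04 -2.e-04 -1.e+00]
```

play_rows:
  moves:
    - [[0,0,0],[0,0,0.12],70]
    - [[0,0,0],[0,0,0.24],70]
    - [[0,0,0],[0,0,0.36],70]
    - [[0,0,0],[0,0,0.48],70]
    - [[0,0,0],[0,0,0.6],70]

```text
time_s: 5.98
eef_pos: [0.5807, 0.3514, 0.2511]
tcp_rot: [0.0, 0.978, -0.21, 0.0]
wrist_force: [0.1, -0.2, -0.5]
finger_gap: 0.07
finger_force: 0.0
```

play_rows:
  moves:
    - [[0,0,0],[0,0,0.12],70]
    - [[0,0,0],[0,0,0.24],70]
    - [[0,0,0],[0,0,0.36],70]
    - [[0,0,0],[0,0,0.48],70]
    - [[0,0,0],[0,0,0.6],70]

```text
time_s: 6.4
eef_pos: [0.5807, 0.3514, 0.251]
tcp_rot: [0.0, 0.872, -0.49, 0.0]
wrist_force: [-0.0, -0.1, 0.5]
finger_gap: 0.07
finger_force: 0.0
```

play_rows:
  moves:
    - [[0,0,0],[0,0,0.12],70]
    - [[0,0,0],[0,0,0.24],70]
    - [[0,0,0],[0,0,0.36],70]
    - [[0,0,0],[0,0,0.48],70]
    - [[0,0,0],[0,0,0.6],70]

```text
time_s: 6.82
eef_pos: [0.5806, 0.3514, 0.2511]
tcp_rot: [-0.0, -0.688, 0.725, -0.0]
wrist_force: [0.8, 0.1, -0.1]
finger_gap: 0.07
finger_force: 0.0
```

play_rows:
  moves:
    - [[0,0,0],[0,0,0.12],70]
    - [[0,0,0],[0,0,0.24],70]
    - [[0,0,0],[0,0,0.336],70]
    - [[0,0,0],[0,0,0.336],70]
    - [[0,0,0],[0,0,0.336],70]

```text
time_s: 7.23
eef_pos: [0.5806, 0.3514, 0.2511]
tcp_rot: [-0.0, -0.561, 0.828, -0.0]
wrist_force: [0.6, -0.2, 0.1]
finger_gap: 0.0701
finger_force: 0.0
```

play_rows:
  moves:
    - [[30,-5,0],[0,0,0],70]
    - [[60,-10,0],[0,0,0],70]
    - [[90,-15,0],[0,0,0],70]
    - [[120,-20,0],[0,0,0],70]
    - [[150,-23,0],[0,0,0],70]

```text
time_s: 7.65
eef_pos: [0.5455, 0.2022, 0.2512]
tcp_rot: [0.0, -0.561, 0.828, -0.0]
wrist_force: [1.0, -0.4, -0.4]
finger_gap: 0.0701
finger_force: 0.0
```

play_rows:
  moves:
    - [[30,-5,0],[0,0,0],70]
    - [[60,-10,0],[0,0,0],70]
    - [[90,-15,0],[0,0,0],70]
    - [[120,-20,0],[0,0,0],70]
    - [[150,-23,0],[0,0,0],70]

```text
time_s: 8.07
eef_pos: [0.5106, 0.0545, 0.2515]
tcp_rot: [0.0, -0.561, 0.828, -0.0]
wrist_force: [0.4, 0.0, -0.5]
finger_gap: 0.07
finger_force: 0.0
```

play_rows:
  moves:
    - [[30,-5,0],[0,0,0],70]
    - [[60,-10,0],[0,0,0],70]
    - [[90,-15,0],[0,0,0],70]
    - [[120,-20,0],[0,0,0],70]
    - [[150,-23,0],[0,0,0],70]

```text
time_s: 8.48
eef_pos: [0.4759, -0.0932, 0.2515]
tcp_rot: [0.0, -0.561, 0.828, -0.0]
wrist_force: [1.0, -0.2, -0.8]
finger_gap: 0.0704
finger_force: 0.0
```

Run:
```python
from h import *
plan([.437,-.258,.15],158.1)
plan([.437,-.258,.008],158.1)
a=cv2.imread('pics/top0.png').astype(int); snap('top','t1.png'); b=cv2.imread('pics/t1.png').astype(int)
d=(abs(a-b).max(2)>60)
for n,(u,v) in dict(A=(404,192),B=(440,192),C=(409,231)).items(): print(n,d[v-12:v+12,u-14:u+14].sum())
v=b[118:243,148:283].astype(np.uint8); cv2.imwrite('pics/rack1.png',cv2.resize(v,None,fx=4.8,fy=4.8,interpolation=cv2.INTER_CUBIC))
```

```text
pos [ 0.4759 -0.0932  0.2515] yang 158.3 q6 -0.6 shift [167.5 -24.8 101.5] dist 197.0 rotz (np.float64(0.2), np.float64(0.003)) tilt [ 8.e-04 -0.e+00 -1.e+00]
pos [ 0.4759 -0.0932  0.2515] yang 158.3 q6 -0.6 shift [167.6 -24.7 243.5] dist 297.0 rotz (np.float64(0.2), np.float64(0.003)) tilt [ 8.e-04 -0.e+00 -1.e+00]
A 344
B 0
C 88
```

View pics/rack1.png

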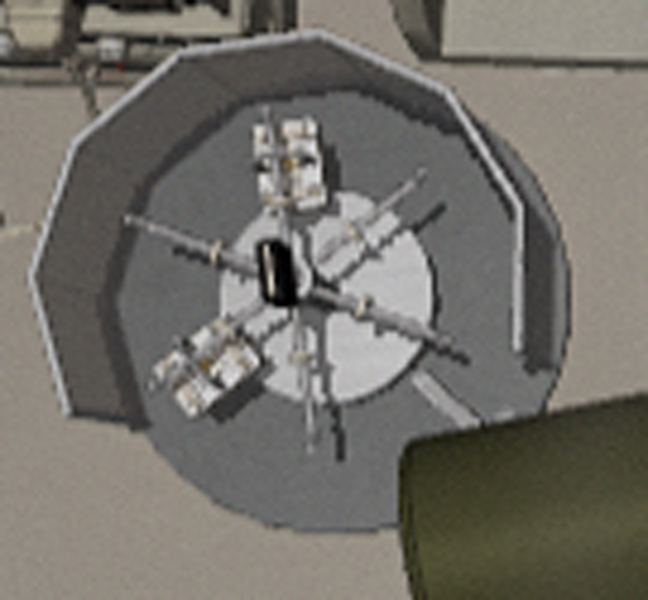

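Branch 4, free, now faces the front with its tip at crop (310,450). I'll check the mat from the side camera, since the arm covers part of it from above.

Run:
```python
from h import *
snap('side','s2.png'); a=cv2.imread('pics/side0.png').astype(int); b=cv2.imread('pics/s2.png').astype(int)
d=(abs(a-b).max(2)>60)
for n,p in dict(A=(.558,-.2417),B=(.5635,-.3572),C=(.4373,-.2583)).items():
    u,v=proj('side',[*p,.025]).astype(int); print(n,(u,v),d[v-18:v+18,u-16:u+16].sum())
```

```text
A (np.int64(367), np.int64(284)) 0
B (np.int64(389), np.int64(320)) 0
C (np.int64(317), np.int64(298)) 0
```

play_rows:
  moves:
    - [[33,-5,20],[0,0,0],70]
    - [[67,-10,40],[0,0,0],70]
    - [[100,-15,60],[0,0,0],70]
    - [[134,-20,80],[0,0,0],70]
    - [[167,-25,100],[0,0,0],70]

```text
time_s: 9.0
eef_pos: [0.4367, -0.2572, 0.1507]
tcp_rot: [0.0, -0.561, 0.828, -0.0]
wrist_force: [0.7, -0.4, -0.4]
finger_gap: 0.0699
finger_force: 0.0
```

play_rows:
  moves:
    - [[0,0,25],[0,0,0],70]
    - [[0,0,50],[0,0,0],70]
    - [[0,0,75],[0,0,0],70]
    - [[0,0,95],[0,0,0],70]
    - [[0,0,100],[0,0,0],70]

```text
time_s: 9.42
eef_pos: [0.4352, -0.2551, 0.0474]
tcp_rot: [-0.002, -0.56, 0.828, 0.002]
wrist_force: [-0.9, -0.2, -0.3]
finger_gap: 0.0703
finger_force: 0.0
```

play_rows:
  moves:
    - [[0,0,10],[0,0,0],70]
    - [[0,0,20],[0,0,0],70]
    - [[0,0,30],[0,0,0],70]
    - [[0,0,40],[0,0,0],70]
    - [[0,0,46],[0,0,0],70]

```text
time_s: 9.83
eef_pos: [0.4369, -0.2558, 0.0042]
tcp_rot: [-0.0, -0.56, 0.829, 0.0]
wrist_force: [-0.8, 0.4, 0.1]
finger_gap: 0.0698
finger_force: 0.0
```

play_rows:
  moves:
    - [[0,0,0],[0,0,0],60]
    - [[0,0,0],[0,0,0],50]
    - [[0,0,0],[0,0,0],40]
    - [[0,0,0],[0,0,0],30]
    - [[0,0,0],[0,0,0],30]

```text
time_s: 10.25
eef_pos: [0.4378, -0.2563, 0.0064]
tcp_rot: [0.0, -0.56, 0.829, -0.001]
wrist_force: [-0.3, 0.0, 2.7]
finger_gap: 0.0383
finger_force: 61.5
```

play_rows:
  moves:
    - [[0,0,0],[0,0,0],30]
    - [[0,0,0],[0,0,0],30]
    - [[0,0,0],[0,0,0],30]
    - [[0,0,0],[0,0,0],30]
    - [[0,0,0],[0,0,0],30]

```text
time_s: 10.67
eef_pos: [0.4378, -0.2563, 0.0064]
tcp_rot: [0.0, -0.56, 0.829, -0.001]
wrist_force: [-0.9, 0.9, 4.4]
finger_gap: 0.0383
finger_force: 61.7
```

Run:
```python
from h import *
plan([.437,-.258,.25],158.1)
snap('side','s3.png'); cv2.imwrite('pics/s3c.png',cv2.resize(cv2.imread('pics/s3.png')[230:360,260:420],None,fx=4,fy=4,interpolation=cv2.INTER_CUBIC))
```

```text
pos [ 0.4378 -0.2563  0.0064] yang 158.1 q6 -0.25 shift [   1.9   -0.3 -243.6] dist 244.0 rotz (np.float64(-0.0), np.float64(-0.001)) tilt [ 1.6e-03 -8.0e-04 -1.0e+00]
```

View pics/s3c.png

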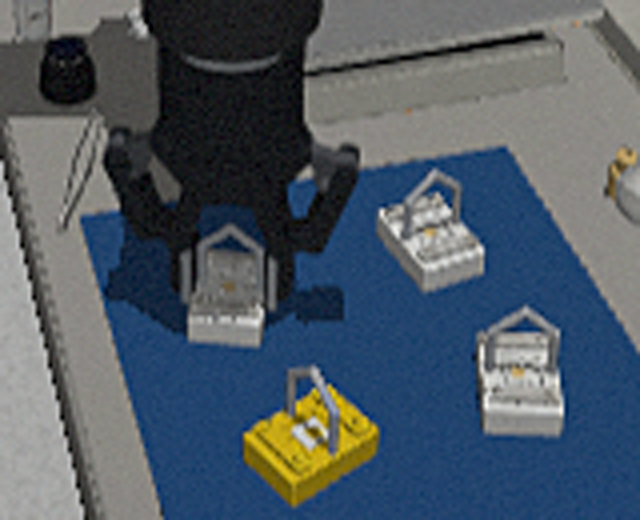

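The block is gripped by its 40 mm width (gap 38 mm), with the TCP 4.4 mm above its underside and the bail clear of the gripper body. I'll lift it, turn it and carry it to the rack.

play_rows:
  moves:
    - [[0,0,-10],[0,0,0],30]
    - [[0,0,-30],[0,0,0],30]
    - [[0,0,-60],[0,0,0],30]
    - [[0,0,-90],[0,0,0],30]
    - [[0,0,-120],[0,0,0],30]

```text
time_s: 11.13
eef_pos: [0.4364, -0.2558, 0.1263]
tcp_rot: [-0.0, -0.56, 0.829, 0.001]
wrist_force: [0.8, 0.5, -1.6]
finger_gap: 0.0379
finger_force: 60.9
```

play_rows:
  moves:
    - [[0,0,-25],[0,0,0],30]
    - [[0,0,-50],[0,0,0],30]
    - [[0,0,-75],[0,0,0],30]
    - [[0,0,-100],[0,0,0],30]
    - [[0,0,-122],[0,0,0],30]

```text
time_s: 11.55
eef_pos: [0.4368, -0.2559, 0.2489]
tcp_rot: [0.0, -0.56, 0.829, 0.0]
wrist_force: [0.7, -0.6, -2.3]
finger_gap: 0.0382
finger_force: 60.9
```

play_rows:
  moves:
    - [[0,0,0],[0,0,-0.12],30]
    - [[0,0,0],[0,0,-0.24],30]
    - [[0,0,0],[0,0,-0.36],30]
    - [[0,0,0],[0,0,-0.48],30]
    - [[0,0,0],[0,0,-0.6],30]

```text
time_s: 11.97
eef_pos: [0.4368, -0.2558, 0.247]
tcp_rot: [0.0, 0.781, -0.624, -0.001]
wrist_force: [0.2, -0.4, -1.0]
finger_gap: 0.0378
finger_force: 60.9
```

play_rows:
  moves:
    - [[0,0,0],[0,0,-0.12],30]
    - [[0,0,0],[0,0,-0.24],30]
    - [[0,0,0],[0,0,-0.36],30]
    - [[0,0,0],[0,0,-0.48],30]
    - [[0,0,0],[0,0,-0.6],30]

```text
time_s: 12.38
eef_pos: [0.4368, -0.2558, 0.247]
tcp_rot: [-0.0, 0.931, -0.365, -0.001]
wrist_force: [0.4, -0.0, -1.9]
finger_gap: 0.0384
finger_force: 60.9
```

play_rows:
  moves:
    - [[0,0,0],[0,0,-0.12],30]
    - [[0,0,0],[0,0,-0.24],30]
    - [[0,0,0],[0,0,-0.36],30]
    - [[0,0,0],[0,0,-0.48],30]
    - [[0,0,0],[0,0,-0.6],30]

```text
time_s: 12.8
eef_pos: [0.4367, -0.2558, 0.247]
tcp_rot: [-0.0, 0.997, -0.074, -0.001]
wrist_force: [-1.2, -0.2, -2.5]
finger_gap: 0.0384
finger_force: 60.9
```

play_rows:
  moves:
    - [[0,0,0],[0,0,-0.12],30]
    - [[0,0,0],[0,0,-0.24],30]
    - [[0,0,0],[0,0,-0.337],30]
    - [[0,0,0],[0,0,-0.337],30]
    - [[0,0,0],[0,0,-0.337],30]

```text
time_s: 13.22
eef_pos: [0.4369, -0.2559, 0.2471]
tcp_rot: [-0.0, 0.996, 0.09, -0.0]
wrist_force: [0.1, -0.6, -1.3]
finger_gap: 0.038
finger_force: 60.9
```

Run:
```python
from h import *
plan([.4283,.3232,.25],-79.5); s=r.sense(); print(s['finger_gap'],s['finger_force'],s['wrist_force'])
```

```text
pos [ 0.4369 -0.2559  0.2471] yang -79.7 q6 1.88 shift [  95.3 -571.3   -2.6] dist 579.0 rotz (np.float64(-0.2), np.float64(-0.003)) tilt [-7.e-04  4.e-04 -1.e+00]
0.03798541063528878 60.90779900550842 [ 0.10310175 -0.57159406 -1.34797483]
```

play_rows:
  moves:
    - [[5,-28,0],[0,0,0],30]
    - [[10,-57,0],[0,0,0],30]
    - [[15,-86,0],[0,0,0],30]
    - [[20,-115,0],[0,0,0],30]
    - [[24,-143,0],[0,0,0],30]

```text
time_s: 13.63
eef_pos: [0.4343, -0.1098, 0.2472]
tcp_rot: [-0.0, 0.996, 0.09, -0.0]
wrist_force: [0.8, 0.1, -1.7]
finger_gap: 0.0383
finger_force: 61.0
```

play_rows:
  moves:
    - [[5,-28,0],[0,0,0],30]
    - [[10,-57,0],[0,0,0],30]
    - [[15,-86,0],[0,0,0],30]
    - [[20,-115,0],[0,0,0],30]
    - [[24,-143,0],[0,0,0],30]

```text
time_s: 14.05
eef_pos: [0.4318, 0.0354, 0.2474]
tcp_rot: [-0.0, 0.996, 0.09, 0.0]
wrist_force: [0.5, 0.0, -1.7]
finger_gap: 0.0381
finger_force: 61.0
```

play_rows:
  moves:
    - [[5,-28,0],[0,0,0],30]
    - [[10,-57,0],[0,0,0],30]
    - [[15,-86,0],[0,0,0],30]
    - [[20,-115,0],[0,0,0],30]
    - [[24,-143,0],[0,0,0],30]

```text
time_s: 14.47
eef_pos: [0.4293, 0.1804, 0.2473]
tcp_rot: [-0.0, 0.996, 0.09, -0.0]
wrist_force: [-0.0, -0.7, -1.3]
finger_gap: 0.0384
finger_force: 61.0
```

play_rows:
  moves:
    - [[5,-28,0],[0,0,0],30]
    - [[10,-57,0],[0,0,0],30]
    - [[15,-86,0],[0,0,0],30]
    - [[20,-115,0],[0,0,0],30]
    - [[24,-143,0],[0,0,0],30]

```text
time_s: 14.88
eef_pos: [0.4269, 0.3254, 0.2471]
tcp_rot: [0.0, 0.996, 0.09, -0.0]
wrist_force: [0.2, -0.2, -2.3]
finger_gap: 0.0384
finger_force: 61.0
```

play_rows:
  moves:
    - [[0,0,30],[0,0,0],30]
    - [[0,0,60],[0,0,0],30]
    - [[0,0,90],[0,0,0],30]
    - [[0,0,120],[0,0,0],30]
    - [[0,0,149],[0,0,0],30]

```text
time_s: 15.3
eef_pos: [0.4269, 0.3236, 0.0965]
tcp_rot: [0.0, 0.996, 0.09, -0.0]
wrist_force: [0.3, 1.3, -2.5]
finger_gap: 0.0382
finger_force: 61.0
```

Run:
```python
from h import *
u=np.array([np.cos(np.radians(190.5)),np.sin(np.radians(190.5))]); c=np.array([.5807,.3514])
plan([*(c+.078*u),.0974],-79.5)
snap('side','s4.png'); snap('top','t4.png')
a=cv2.resize(cv2.imread('pics/s4.png')[80:230,240:360],None,fx=3.3,fy=3.3,interpolation=cv2.INTER_CUBIC)
b=cv2.resize(cv2.imread('pics/t4.png')[130:260,150:270],None,fx=3.3,fy=3.3,interpolation=cv2.INTER_CUBIC)
h=min(len(a),len(b)); cv2.imwrite('pics/st4.png',np.hstack([a[:h],b[:h]]))
```

```text
pos [0.4269 0.3236 0.0965] yang -79.7 q6 0.73 shift [78.3  0.4 -0.9] dist 78.0 rotz (np.float64(-0.2), np.float64(-0.003)) tilt [-7.e-04 -5.e-04 -1.e+00]
```

View pics/st4.png

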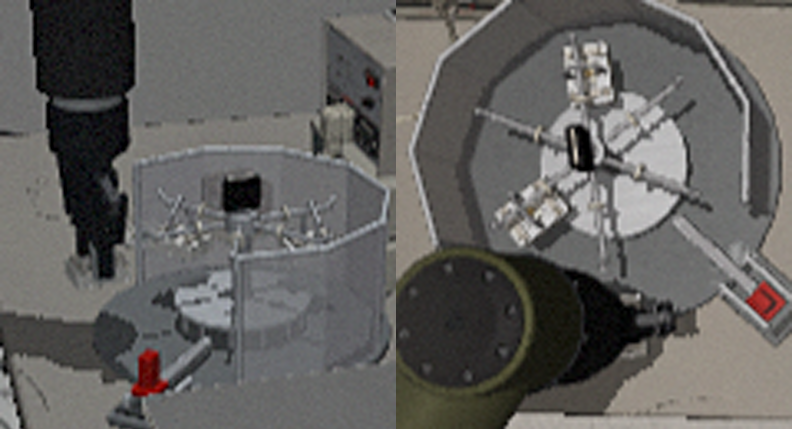

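The pair shows the block just outside the tip of the front branch (tip at top-crop (603,270)). The lateral error by the numbers is under 1 mm, so I'll enter slowly.

play_rows:
  moves:
    - [[8,0,0],[0,0,0],30]
    - [[16,0,0],[0,0,0],30]
    - [[24,0,-1],[0,0,0],30]
    - [[32,0,-1],[0,0,0],30]
    - [[40,0,-1],[0,0,0],30]

```text
time_s: 15.82
eef_pos: [0.4682, 0.3317, 0.1007]
tcp_rot: [-0.001, 0.996, 0.091, 0.001]
wrist_force: [-0.1, -0.2, -2.1]
finger_gap: 0.0383
finger_force: 61.2
```

play_rows:
  moves:
    - [[8,0,0],[0,0,0],30]
    - [[16,0,0],[0,0,0],30]
    - [[24,0,0],[0,0,0],30]
    - [[32,0,0],[0,0,0],30]
    - [[38,0,0],[0,0,0],30]

```text
time_s: 16.23
eef_pos: [0.5049, 0.3381, 0.0991]
tcp_rot: [0.0, 0.996, 0.091, -0.0]
wrist_force: [0.2, -0.0, -1.8]
finger_gap: 0.0382
finger_force: 61.2
```

Run:
```python
from h import *
u=np.array([np.cos(np.radians(190.5)),np.sin(np.radians(190.5))]); c=np.array([.5807,.3514])
plan([*(c+.078*u),.0804],-79.5)
snap('side','s5.png')
a=cv2.resize(cv2.imread('pics/s5.png')[100:200,250:360],None,fx=5.5,fy=5.5,interpolation=cv2.INTER_CUBIC)
cv2.imwrite('pics/s5c.png',a)
```

```text
pos [0.5049 0.3381 0.0991] yang -79.5 q6 0.83 shift [-1.1  0.7 18.7] dist 19.0 rotz (np.float64(-0.0), np.float64(-0.0)) tilt [-1.e-04 -4.e-04 -1.e+00]
```

View pics/s5c.png

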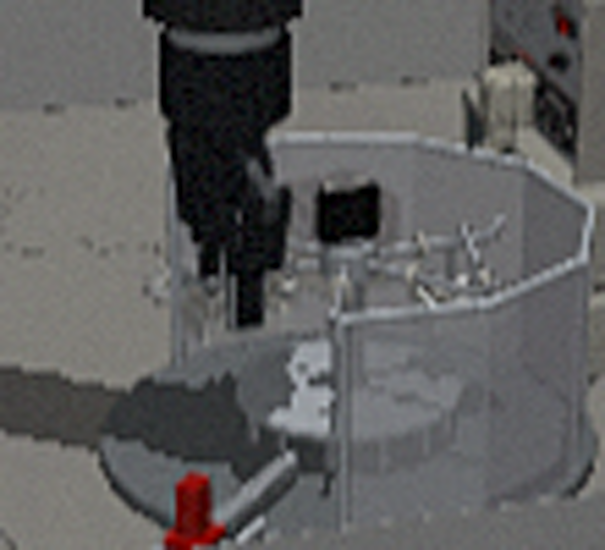

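No contact so far and the knob hasn't moved. I'll lower until the bail takes the weight, then release.

play_rows:
  moves:
    - [[0,0,4],[0,0,0],30]
    - [[0,0,8],[0,0,0],30]
    - [[0,0,12],[0,0,0],30]
    - [[0,0,15],[0,0,0],30]
    - [[0,0,17],[0,0,0],30]

```text
time_s: 16.7
eef_pos: [0.5035, 0.3379, 0.0815]
tcp_rot: [0.0, 0.996, 0.092, -0.0]
wrist_force: [1.3, 1.0, -1.2]
finger_gap: 0.0388
finger_force: 61.2
```

play_rows:
  moves:
    - [[0,0,1],[0,0,0],30]
    - [[0,0,2],[0,0,0],30]
    - [[0,0,2],[0,0,0],30]
    - [[0,0,2],[0,0,0],30]
    - [[0,0,2],[0,0,0],30]

```text
time_s: 17.12
eef_pos: [0.5042, 0.3381, 0.0806]
tcp_rot: [-0.0, 0.996, 0.091, 0.0]
wrist_force: [-0.4, -0.5, -0.0]
finger_gap: 0.0382
finger_force: 61.3
```

The load has come off the wrist, so the bail is on the rod. I'll open and lift clear.

play_rows:
  moves:
    - [[0,0,0],[0,0,0],42]
    - [[0,0,0],[0,0,0],48]
    - [[0,0,0],[0,0,0],54]
    - [[0,0,0],[0,0,0],60]
    - [[0,0,0],[0,0,0],60]

```text
time_s: 17.53
eef_pos: [0.5041, 0.3381, 0.0804]
tcp_rot: [-0.0, 0.996, 0.092, 0.0]
wrist_force: [-0.0, 0.2, 0.8]
finger_gap: 0.06
finger_force: 0.0
```

play_rows:
  moves:
    - [[0,0,-10],[0,0,0],60]
    - [[0,0,-30],[0,0,0],60]
    - [[0,0,-60],[0,0,0],60]
    - [[0,0,-90],[0,0,0],60]
    - [[0,0,-120],[0,0,0],60]

```text
time_s: 17.95
eef_pos: [0.504, 0.3378, 0.2026]
tcp_rot: [0.0, 0.996, 0.091, 0.0]
wrist_force: [0.8, 1.1, 0.4]
finger_gap: 0.06
finger_force: 0.0
```

play_rows:
  moves:
    - [[0,0,-20],[0,0,0],60]
    - [[0,0,-40],[0,0,0],60]
    - [[0,0,-45],[0,0,0],60]
    - [[0,0,-45],[0,0,0],60]
    - [[0,0,-45],[0,0,0],60]

```text
time_s: 18.37
eef_pos: [0.5038, 0.3381, 0.2449]
tcp_rot: [-0.0, 0.996, 0.091, -0.0]
wrist_force: [-0.1, -0.1, -0.5]
finger_gap: 0.0602
finger_force: 0.0
```

Run:
```python
from h import *
plan([.5807,.3514,.24],-79.5)
snap('side','s6.png')
a=cv2.resize(cv2.imread('pics/s6.png')[100:200,250:360],None,fx=5.5,fy=5.5,interpolation=cv2.INTER_CUBIC)
cv2.imwrite('pics/s6c.png',a)
```

```text
pos [0.5038 0.3381 0.2449] yang -79.5 q6 0.83 shift [78.   1.   4.9] dist 78.0 rotz (np.float64(-0.0), np.float64(-0.0)) tilt [-5.e-04  1.e-04 -1.e+00]
```

View pics/s6c.png

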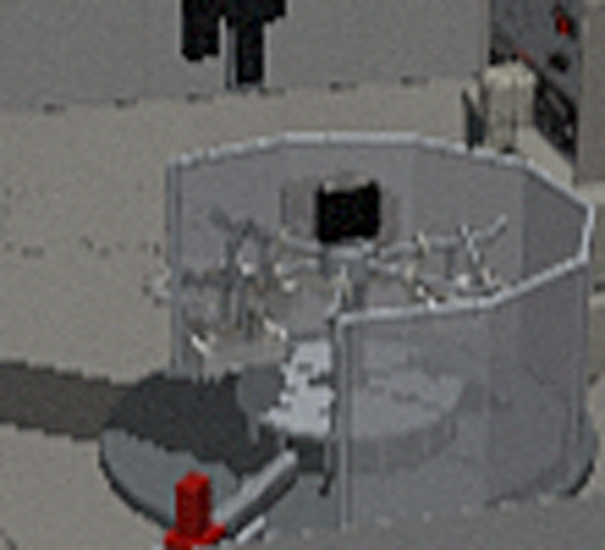

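Block C hangs on branch 4 at crop (240,340). Now I'll turn the knob 60° clockwise, a little slower.

play_rows:
  moves:
    - [[20,0,0],[0,0,0],45]
    - [[40,0,0],[0,0,0],45]
    - [[60,1,0],[0,0,0],45]
    - [[78,1,0],[0,0,0],45]
    - [[78,1,0],[0,0,0],45]

```text
time_s: 18.83
eef_pos: [0.5824, 0.3509, 0.2413]
tcp_rot: [0.002, 0.996, 0.091, -0.002]
wrist_force: [0.9, -0.2, -0.4]
finger_gap: 0.0448
finger_force: 0.0
```

play_rows:
  moves:
    - [[0,0,20],[0,0,0],45]
    - [[0,0,40],[0,0,0],45]
    - [[0,0,60],[0,0,0],45]
    - [[0,0,80],[0,0,0],45]
    - [[0,0,93],[0,0,0],45]

```text
time_s: 19.25
eef_pos: [0.5794, 0.3506, 0.1483]
tcp_rot: [0.001, 0.996, 0.092, -0.002]
wrist_force: [-0.8, -0.0, -0.7]
finger_gap: 0.0451
finger_force: 0.0
```

play_rows:
  moves:
    - [[0,0,0],[0,0,0],30]
    - [[0,0,0],[0,0,0],20]
    - [[0,0,0],[0,0,0],5]
    - [[0,0,0],[0,0,0],5]
    - [[0,0,0],[0,0,0],5]

```text
time_s: 19.67
eef_pos: [0.581, 0.3515, 0.1534]
tcp_rot: [-0.0, 0.996, 0.092, 0.0]
wrist_force: [-0.4, 0.1, -0.7]
finger_gap: 0.0124
finger_force: 61.2
```

play_rows:
  moves:
    - [[0,0,0],[0,0,0.03],5]
    - [[0,0,0],[0,0,0.08],5]
    - [[0,0,0],[0,0,0.14],5]
    - [[0,0,0],[0,0,0.2],5]
    - [[0,0,0],[0,0,0.26],5]

```text
time_s: 20.08
eef_pos: [0.581, 0.3512, 0.1534]
tcp_rot: [-0.0, 0.999, -0.04, 0.0]
wrist_force: [-1.2, -1.5, 0.5]
finger_gap: 0.0127
finger_force: 61.2
```

play_rows:
  moves:
    - [[0,0,0],[0,0,0.06],5]
    - [[0,0,0],[0,0,0.12],5]
    - [[0,0,0],[0,0,0.18],5]
    - [[0,0,0],[0,0,0.24],5]
    - [[0,0,0],[0,0,0.3],5]

```text
time_s: 20.5
eef_pos: [0.581, 0.3509, 0.1534]
tcp_rot: [0.0, 0.982, -0.189, 0.0]
wrist_force: [-2.4, -2.2, -0.6]
finger_gap: 0.0125
finger_force: 61.2
```

play_rows:
  moves:
    - [[0,0,0],[0,0,0.06],5]
    - [[0,0,0],[0,0,0.12],5]
    - [[0,0,0],[0,0,0.18],5]
    - [[0,0,0],[0,0,0.24],5]
    - [[0,0,0],[0,0,0.3],5]

```text
time_s: 20.92
eef_pos: [0.5808, 0.3506, 0.1534]
tcp_rot: [0.0, 0.943, -0.333, 0.0]
wrist_force: [-3.0, -2.8, 0.9]
finger_gap: 0.0124
finger_force: 61.3
```

play_rows:
  moves:
    - [[0,0,0],[0,0,0.05],5]
    - [[0,0,0],[0,0,0.1],5]
    - [[0,0,0],[0,0,0.14],5]
    - [[0,0,0],[0,0,0.17],5]
    - [[0,0,0],[0,0,0.187],5]

```text
time_s: 21.33
eef_pos: [0.5807, 0.3505, 0.1534]
tcp_rot: [0.001, 0.908, -0.419, 0.0]
wrist_force: [-4.1, -3.8, 1.0]
finger_gap: 0.0126
finger_force: 61.5
```

Run:
```python
from h import *
plan([.5807,.3514,.15],-139.5)
```

```text
pos [0.5807 0.3505 0.1534] yang -139.6 q6 -0.13 shift [-0.7 -0.6  3.4] dist 4.0 rotz (np.float64(-0.1), np.float64(-0.002)) tilt [-3.0e-04 -1.2e-03 -1.0e+00]
```

play_rows:
  moves:
    - [[0,0,0],[0,0,0],5]
    - [[0,0,0],[0,0,0],25]
    - [[0,0,0],[0,0,0],45]
    - [[0,0,0],[0,0,0],45]
    - [[0,0,0],[0,0,0],45]

```text
time_s: 21.75
eef_pos: [0.5811, 0.3516, 0.1528]
tcp_rot: [-0.001, 0.908, -0.418, 0.0]
wrist_force: [0.3, 0.1, 0.7]
finger_gap: 0.045
finger_force: 0.0
```

play_rows:
  moves:
    - [[0,0,-10],[0,0,0],45]
    - [[0,0,-30],[0,0,0],45]
    - [[0,0,-60],[0,0,0],45]
    - [[0,0,-80],[0,0,0],45]
    - [[0,0,-100],[0,0,0],45]

```text
time_s: 22.17
eef_pos: [0.5812, 0.3513, 0.2553]
tcp_rot: [-0.001, 0.908, -0.419, 0.001]
wrist_force: [0.4, 0.7, 1.3]
finger_gap: 0.0447
finger_force: 0.0
```

play_rows:
  moves:
    - [[0,0,0],[0,0,0.12],70]
    - [[0,0,0],[0,0,0.24],70]
    - [[0,0,0],[0,0,0.36],70]
    - [[0,0,0],[0,0,0.48],70]
    - [[0,0,0],[0,0,0.537],70]

```text
time_s: 22.58
eef_pos: [0.581, 0.3514, 0.2534]
tcp_rot: [-0.001, 0.763, -0.647, 0.0]
wrist_force: [-0.5, -0.4, 0.2]
finger_gap: 0.0698
finger_force: 0.0
```

play_rows:
  moves:
    - [[26,11,0],[0,0,0],70]
    - [[52,22,0],[0,0,0],70]
    - [[78,33,0],[0,0,0],70]
    - [[104,44,0],[0,0,0],70]
    - [[130,55,0],[0,0,0],70]

```text
time_s: 23.0
eef_pos: [0.5484, 0.2127, 0.2534]
tcp_rot: [-0.001, 0.765, -0.644, 0.0]
wrist_force: [-0.2, 0.1, 1.0]
finger_gap: 0.0701
finger_force: 0.0
```

play_rows:
  moves:
    - [[26,11,0],[0,0,0],70]
    - [[52,22,0],[0,0,0],70]
    - [[78,33,0],[0,0,0],70]
    - [[104,44,0],[0,0,0],70]
    - [[130,55,0],[0,0,0],70]

```text
time_s: 23.42
eef_pos: [0.5161, 0.0752, 0.2536]
tcp_rot: [-0.001, 0.765, -0.644, 0.0]
wrist_force: [0.2, 0.0, -0.2]
finger_gap: 0.0699
finger_force: 0.0
```

Run:
```python
from h import *
plan([.45,-.2,.25],-170.4)
snap('side','s7.png'); a=cv2.imread('pics/side0.png').astype(int); b=cv2.imread('pics/s7.png').astype(int)
d=(abs(a-b).max(2)>60)
for n,p in dict(A=(.558,-.2417),B=(.5635,-.3572),C=(.4373,-.2583),Y=(.445,-.37)).items():
    u,v=proj('side',[*p,.025]).astype(int); print(n,(u,v),d[v-18:v+18,u-16:u+16].sum())
snap('top','t7.png'); t=cv2.imread('pics/t7.png')
cv2.imwrite('pics/t7c.png',np.hstack([cv2.resize(t[125:255,150:280],None,fx=3,fy=3,interpolation=cv2.INTER_CUBIC),cv2.resize(t[150:260,370:470],(390,390),interpolation=cv2.INTER_CUBIC)]))
```

```text
pos [0.5161 0.0752 0.2536] yang -170.2 q6 -0.36 shift [260.  111.8   3.4] dist 283.0 rotz (np.float64(0.2), np.float64(0.003)) tilt [ 1.7e-03  5.0e-04 -1.0e+00]
A (np.int64(367), np.int64(284)) 0
B (np.int64(389), np.int64(320)) 0
C (np.int64(317), np.int64(298)) 432
Y (np.int64(335), np.int64(335)) 0
```

View pics/t7c.png

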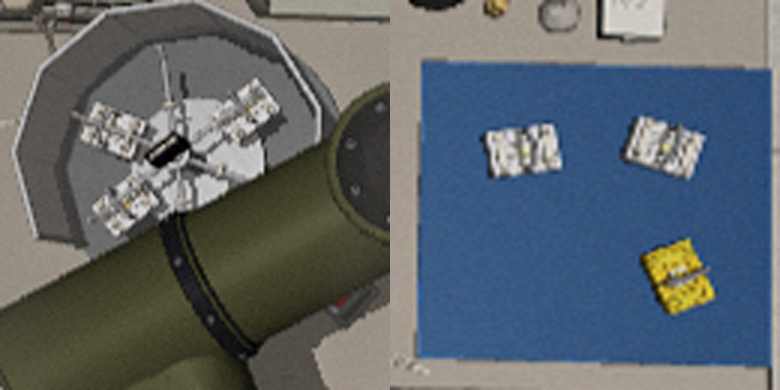

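Three blocks hang on the turned tree, and A and B stand where first measured. Moving to A now.

play_rows:
  moves:
    - [[26,11,0],[0,0,0],70]
    - [[52,22,0],[0,0,0],70]
    - [[78,33,0],[0,0,0],70]
    - [[104,44,0],[0,0,0],70]
    - [[130,56,0],[0,0,0],70]

```text
time_s: 23.93
eef_pos: [0.4831, -0.062, 0.2533]
tcp_rot: [-0.0, 0.765, -0.644, 0.001]
wrist_force: [0.5, 0.3, 0.6]
finger_gap: 0.0701
finger_force: 0.0
```

play_rows:
  moves:
    - [[26,11,0],[0,0,0],70]
    - [[52,22,0],[0,0,0],70]
    - [[78,33,0],[0,0,0],70]
    - [[104,44,0],[0,0,0],70]
    - [[130,56,0],[0,0,0],70]

```text
time_s: 24.35
eef_pos: [0.45, -0.1998, 0.2534]
tcp_rot: [-0.0, 0.765, -0.644, 0.001]
wrist_force: [1.1, -0.3, -0.3]
finger_gap: 0.0696
finger_force: 0.0
```

Run:
```python
from h import *
plan([.558,-.242,.15],-170.4)
```

```text
pos [ 0.45   -0.1998  0.2534] yang -170.2 q6 0.18 shift [ 59.9 -99.1 103.6] dist 155.0 rotz (np.float64(0.2), np.float64(0.003)) tilt [ 1.6e-03 -3.0e-04 -1.0e+00]
```

play_rows:
  moves:
    - [[12,-20,0],[0,0,0],70]
    - [[24,-40,20],[0,0,0],70]
    - [[36,-60,40],[0,0,0],70]
    - [[48,-80,70],[0,0,0],70]
    - [[60,-99,100],[0,0,0],70]

```text
time_s: 24.77
eef_pos: [0.5597, -0.2416, 0.1527]
tcp_rot: [-0.001, 0.765, -0.644, 0.001]
wrist_force: [0.7, 0.3, 0.9]
finger_gap: 0.0699
finger_force: 0.0
```

play_rows:
  moves:
    - [[0,0,25],[0,0,0],70]
    - [[0,0,50],[0,0,0],70]
    - [[0,0,75],[0,0,0],70]
    - [[0,0,95],[0,0,0],70]
    - [[0,0,100],[0,0,0],70]

```text
time_s: 25.18
eef_pos: [0.5563, -0.2403, 0.0485]
tcp_rot: [0.001, 0.765, -0.645, -0.003]
wrist_force: [-1.1, 0.3, -0.5]
finger_gap: 0.0698
finger_force: 0.0
```

play_rows:
  moves:
    - [[0,0,10],[0,0,0],70]
    - [[0,0,20],[0,0,0],70]
    - [[0,0,30],[0,0,0],70]
    - [[0,0,40],[0,0,0],70]
    - [[0,0,48],[0,0,0],70]

```text
time_s: 25.6
eef_pos: [0.5579, -0.2411, 0.0037]
tcp_rot: [-0.0, 0.765, -0.645, 0.0]
wrist_force: [-0.3, 0.0, -0.8]
finger_gap: 0.0698
finger_force: 0.0
```

play_rows:
  moves:
    - [[0,0,0],[0,0,0],60]
    - [[0,0,0],[0,0,0],50]
    - [[0,0,0],[0,0,0],40]
    - [[0,0,0],[0,0,0],30]
    - [[0,0,0],[0,0,0],30]

```text
time_s: 26.02
eef_pos: [0.5584, -0.2413, 0.0054]
tcp_rot: [-0.0, 0.765, -0.644, 0.001]
wrist_force: [-0.2, -0.6, 1.8]
finger_gap: 0.0385
finger_force: 62.4
```

play_rows:
  moves:
    - [[0,0,0],[0,0,0],30]
    - [[0,0,0],[0,0,0],30]
    - [[0,0,0],[0,0,0],30]
    - [[0,0,0],[0,0,0],30]
    - [[0,0,0],[0,0,0],30]

```text
time_s: 26.43
eef_pos: [0.5584, -0.2413, 0.0054]
tcp_rot: [-0.0, 0.765, -0.644, 0.001]
wrist_force: [-0.6, 1.0, 5.9]
finger_gap: 0.0386
finger_force: 62.7
```

Run:
```python
from h import *
plan([.558,-.242,.25],-79.5)
```

```text
pos [ 0.5584 -0.2413  0.0054] yang -170.2 q6 0.25 shift [ 8.000e-01  2.000e-01 -2.446e+02] dist 245.0 rotz (np.float64(89.3), np.float64(1.558)) tilt [ 1.5e-03 -7.0e-04 -1.0e+00]
```

play_rows:
  moves:
    - [[0,0,-10],[0,0,0],30]
    - [[0,0,-30],[0,0,0],30]
    - [[0,0,-60],[0,0,0],30]
    - [[0,0,-90],[0,0,0],30]
    - [[0,0,-120],[0,0,0],30]

```text
time_s: 26.85
eef_pos: [0.5569, -0.2409, 0.1248]
tcp_rot: [0.0, 0.765, -0.645, -0.001]
wrist_force: [1.4, 0.2, -2.1]
finger_gap: 0.0384
finger_force: 61.8
```

play_rows:
  moves:
    - [[0,0,-25],[0,0,0],30]
    - [[0,0,-50],[0,0,0],30]
    - [[0,0,-75],[0,0,0],30]
    - [[0,0,-100],[0,0,0],30]
    - [[0,0,-124],[0,0,0],30]

```text
time_s: 27.27
eef_pos: [0.5572, -0.2409, 0.2491]
tcp_rot: [0.0, 0.765, -0.645, -0.001]
wrist_force: [0.1, 0.1, -2.1]
finger_gap: 0.0384
finger_force: 61.9
```

play_rows:
  moves:
    - [[-12,20,0],[0,0,0],30]
    - [[-24,40,0],[0,0,0],30]
    - [[-36,60,0],[0,0,0],30]
    - [[-48,80,0],[0,0,0],30]
    - [[-60,99,0],[0,0,0],30]

```text
time_s: 27.68
eef_pos: [0.4485, -0.1983, 0.2476]
tcp_rot: [0.0, 0.765, -0.645, -0.001]
wrist_force: [0.7, 0.5, -0.9]
finger_gap: 0.0382
finger_force: 61.9
```

play_rows:
  moves:
    - [[0,0,0],[0,0,-0.12],30]
    - [[0,0,0],[0,0,-0.24],30]
    - [[0,0,0],[0,0,-0.36],30]
    - [[0,0,0],[0,0,-0.48],30]
    - [[0,0,0],[0,0,-0.6],30]

```text
time_s: 28.1
eef_pos: [0.4495, -0.1985, 0.2478]
tcp_rot: [-0.0, 0.922, -0.387, -0.001]
wrist_force: [0.9, 0.1, -2.2]
finger_gap: 0.0385
finger_force: 61.8
```

play_rows:
  moves:
    - [[0,0,0],[0,0,-0.12],30]
    - [[0,0,0],[0,0,-0.24],30]
    - [[0,0,0],[0,0,-0.36],30]
    - [[0,0,0],[0,0,-0.48],30]
    - [[0,0,0],[0,0,-0.6],30]

```text
time_s: 28.52
eef_pos: [0.4496, -0.1985, 0.2477]
tcp_rot: [-0.0, 0.995, -0.097, -0.001]
wrist_force: [0.2, 0.6, -2.4]
finger_gap: 0.0387
finger_force: 61.8
```

play_rows:
  moves:
    - [[0,0,0],[0,0,-0.12],30]
    - [[0,0,0],[0,0,-0.24],30]
    - [[0,0,0],[0,0,-0.36],30]
    - [[0,0,0],[0,0,-0.383],30]
    - [[0,0,0],[0,0,-0.383],30]

```text
time_s: 28.93
eef_pos: [0.4498, -0.1986, 0.248]
tcp_rot: [-0.0, 0.996, 0.09, -0.0]
wrist_force: [-0.0, 0.1, -2.0]
finger_gap: 0.0382
finger_force: 61.8
```

Run:
```python
from h import *
plan([.4283,.3232,.25],-79.5); s=r.sense(); print(s['finger_gap'],s['finger_force'],s['wrist_force'])
```

```text
pos [ 0.4498 -0.1986  0.248 ] yang -79.7 q6 1.76 shift [  72.5 -517.2   -1.8] dist 522.0 rotz (np.float64(-0.2), np.float64(-0.003)) tilt [-9.e-04  4.e-04 -1.e+00]
0.03824740299076856 61.831791400909424 [-0.03286737  0.06801983 -2.00620266]
```

play_rows:
  moves:
    - [[4,-26,0],[0,0,0],30]
    - [[8,-52,0],[0,0,0],30]
    - [[12,-78,0],[0,0,0],30]
    - [[15,-104,0],[0,0,0],30]
    - [[18,-129,0],[0,0,0],30]

```text
time_s: 29.35
eef_pos: [0.4439, -0.0674, 0.2482]
tcp_rot: [-0.0, 0.996, 0.089, -0.0]
wrist_force: [1.2, 0.3, -1.8]
finger_gap: 0.0382
finger_force: 61.9
```

play_rows:
  moves:
    - [[4,-26,0],[0,0,0],30]
    - [[8,-52,0],[0,0,0],30]
    - [[12,-78,0],[0,0,0],30]
    - [[15,-104,0],[0,0,0],30]
    - [[18,-129,0],[0,0,0],30]

```text
time_s: 29.77
eef_pos: [0.4382, 0.0628, 0.2483]
tcp_rot: [-0.0, 0.996, 0.089, -0.0]
wrist_force: [0.9, 0.4, -2.0]
finger_gap: 0.0382
finger_force: 61.9
```

play_rows:
  moves:
    - [[4,-26,0],[0,0,0],30]
    - [[8,-52,0],[0,0,0],30]
    - [[12,-78,0],[0,0,0],30]
    - [[15,-104,0],[0,0,0],30]
    - [[18,-129,0],[0,0,0],30]

```text
time_s: 30.18
eef_pos: [0.4325, 0.193, 0.2482]
tcp_rot: [-0.0, 0.996, 0.089, -0.0]
wrist_force: [0.6, 0.0, -1.8]
finger_gap: 0.0383
finger_force: 61.9
```

play_rows:
  moves:
    - [[4,-26,0],[0,0,0],30]
    - [[8,-52,0],[0,0,0],30]
    - [[12,-78,0],[0,0,0],30]
    - [[15,-104,0],[0,0,0],30]
    - [[18,-130,0],[0,0,0],30]

```text
time_s: 30.6
eef_pos: [0.4268, 0.3239, 0.248]
tcp_rot: [0.0, 0.996, 0.089, -0.0]
wrist_force: [1.5, 0.4, -3.0]
finger_gap: 0.0384
finger_force: 61.9
```

play_rows:
  moves:
    - [[0,0,30],[0,0,0],30]
    - [[0,0,60],[0,0,0],30]
    - [[0,0,90],[0,0,0],30]
    - [[0,0,120],[0,0,0],30]
    - [[0,0,150],[0,0,0],30]

```text
time_s: 31.02
eef_pos: [0.4269, 0.3225, 0.0967]
tcp_rot: [0.0, 0.996, 0.089, -0.0]
wrist_force: [-0.1, 0.2, -2.8]
finger_gap: 0.038
finger_force: 61.9
```

Run:
```python
from h import *
u=np.array([np.cos(np.radians(190.5)),np.sin(np.radians(190.5))]); c=np.array([.5807,.3514])
plan([*(c+.078*u),.0974],-79.5)
```

```text
pos [0.4269 0.3225 0.0967] yang -79.8 q6 0.73 shift [78.5 -0.8 -0.8] dist 79.0 rotz (np.float64(-0.3), np.float64(-0.005)) tilt [-5.e-04 -3.e-04 -1.e+00]
```

Same geometry as before. I'll enter and lower 17 mm or slightly more.

play_rows:
  moves:
    - [[8,0,0],[0,0,0],30]
    - [[16,0,0],[0,0,0],30]
    - [[24,-1,-1],[0,0,0],30]
    - [[32,-1,-1],[0,0,0],30]
    - [[40,-1,-1],[0,0,0],30]

```text
time_s: 31.43
eef_pos: [0.4683, 0.332, 0.1018]
tcp_rot: [-0.001, 0.996, 0.091, 0.001]
wrist_force: [0.3, 0.8, -1.6]
finger_gap: 0.0383
finger_force: 61.9
```

play_rows:
  moves:
    - [[8,0,0],[0,0,0],30]
    - [[16,0,0],[0,0,0],30]
    - [[24,0,0],[0,0,0],30]
    - [[32,0,0],[0,0,0],30]
    - [[38,0,0],[0,0,0],30]

```text
time_s: 31.85
eef_pos: [0.5047, 0.3379, 0.0992]
tcp_rot: [0.0, 0.996, 0.091, -0.0]
wrist_force: [0.1, -0.9, -1.9]
finger_gap: 0.0381
finger_force: 61.9
```

play_rows:
  moves:
    - [[0,0,4],[0,0,0],30]
    - [[0,0,8],[0,0,0],30]
    - [[0,0,12],[0,0,0],30]
    - [[0,0,15],[0,0,0],30]
    - [[0,0,17],[0,0,0],30]

```text
time_s: 32.27
eef_pos: [0.5032, 0.3376, 0.0815]
tcp_rot: [0.0, 0.996, 0.091, -0.0]
wrist_force: [-0.0, 0.5, -2.0]
finger_gap: 0.0384
finger_force: 61.9
```

play_rows:
  moves:
    - [[0,0,1],[0,0,0],30]
    - [[0,0,2],[0,0,0],30]
    - [[0,0,2],[0,0,0],30]
    - [[0,0,2],[0,0,0],30]
    - [[0,0,2],[0,0,0],30]

```text
time_s: 32.68
eef_pos: [0.5038, 0.3379, 0.0806]
tcp_rot: [-0.0, 0.996, 0.091, 0.0]
wrist_force: [-0.1, -0.2, -2.3]
finger_gap: 0.0387
finger_force: 61.9
```

Not on the rod yet; contact is expected at z≈0.0794. A little lower.

play_rows:
  moves:
    - [[0,0,1],[0,0,0],30]
    - [[0,0,2],[0,0,0],30]
    - [[0,0,2],[0,0,0],30]
    - [[0,0,2],[0,0,0],30]
    - [[0,0,2],[0,0,0],30]

```text
time_s: 33.1
eef_pos: [0.5041, 0.338, 0.0791]
tcp_rot: [-0.0, 0.996, 0.091, 0.001]
wrist_force: [-0.8, -1.1, 2.4]
finger_gap: 0.0384
finger_force: 62.4
```

On the rod (force swung from −2 to +2.4 N). I'll release, lift, go to the knob, grip and turn 60°.

play_rows:
  moves:
    - [[0,0,0],[0,0,0],42]
    - [[0,0,0],[0,0,0],48]
    - [[0,0,0],[0,0,0],54]
    - [[0,0,0],[0,0,0],60]
    - [[0,0,0],[0,0,0],60]

```text
time_s: 33.52
eef_pos: [0.5037, 0.3378, 0.0781]
tcp_rot: [0.0, 0.996, 0.091, -0.0]
wrist_force: [0.1, 0.1, 0.2]
finger_gap: 0.0599
finger_force: 0.0
```

play_rows:
  moves:
    - [[0,0,-10],[0,0,0],60]
    - [[0,0,-30],[0,0,0],60]
    - [[0,0,-60],[0,0,0],60]
    - [[0,0,-90],[0,0,0],60]
    - [[0,0,-120],[0,0,0],60]

```text
time_s: 33.93
eef_pos: [0.5037, 0.3376, 0.2005]
tcp_rot: [0.0, 0.996, 0.091, 0.0]
wrist_force: [-0.5, 0.2, -0.6]
finger_gap: 0.06
finger_force: 0.0
```

play_rows:
  moves:
    - [[0,0,-20],[0,0,0],60]
    - [[0,0,-40],[0,0,0],60]
    - [[0,0,-47],[0,0,0],60]
    - [[0,0,-47],[0,0,0],60]
    - [[0,0,-47],[0,0,0],60]

```text
time_s: 34.35
eef_pos: [0.5035, 0.3379, 0.2447]
tcp_rot: [-0.0, 0.996, 0.091, -0.0]
wrist_force: [0.4, -0.1, -0.4]
finger_gap: 0.0598
finger_force: 0.0
```

Run:
```python
from h import *
plan([.5807,.3514,.24],-139.5)
snap('side','s8.png')
a=cv2.resize(cv2.imread('pics/s8.png')[100:200,250:360],None,fx=5.5,fy=5.5,interpolation=cv2.INTER_CUBIC)
cv2.imwrite('pics/s8c.png',a)
```

```text
pos [0.5035 0.3379 0.2447] yang -79.6 q6 0.83 shift [78.3  0.8  4.6] dist 78.0 rotz (np.float64(59.9), np.float64(1.046)) tilt [-7.e-04  0.e+00 -1.e+00]
```

View pics/s8c.png

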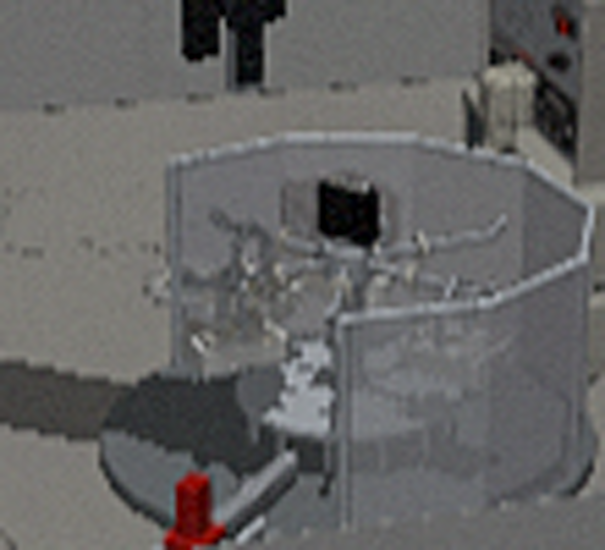

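Block A hangs at the front, at crop (240,340). Next: the knob, regripped at −139.5° and turned.

play_rows:
  moves:
    - [[20,0,0],[0,0,0],45]
    - [[40,0,0],[0,0,0],45]
    - [[60,1,0],[0,0,0],45]
    - [[78,1,0],[0,0,0],45]
    - [[78,1,0],[0,0,0],45]

```text
time_s: 34.82
eef_pos: [0.5821, 0.3506, 0.241]
tcp_rot: [0.002, 0.996, 0.09, -0.002]
wrist_force: [-0.0, 1.2, 0.1]
finger_gap: 0.0446
finger_force: 0.0
```

play_rows:
  moves:
    - [[0,0,0],[0,0,0.11],45]
    - [[0,0,0],[0,0,0.22],45]
    - [[0,0,0],[0,0,0.33],45]
    - [[0,0,0],[0,0,0.44],45]
    - [[0,0,0],[0,0,0.55],45]

```text
time_s: 35.23
eef_pos: [0.5799, 0.3508, 0.2435]
tcp_rot: [0.001, 0.983, -0.185, -0.001]
wrist_force: [-0.2, -0.1, 0.0]
finger_gap: 0.045
finger_force: 0.0
```

play_rows:
  moves:
    - [[0,0,0],[0,0,0.11],45]
    - [[0,0,0],[0,0,0.22],45]
    - [[0,0,0],[0,0,0.33],45]
    - [[0,0,0],[0,0,0.44],45]
    - [[0,0,0],[0,0,0.496],45]

```text
time_s: 35.65
eef_pos: [0.5799, 0.3508, 0.2435]
tcp_rot: [0.001, 0.907, -0.421, -0.001]
wrist_force: [-0.1, -0.2, -0.5]
finger_gap: 0.0447
finger_force: 0.0
```

play_rows:
  moves:
    - [[0,0,20],[0,0,0],45]
    - [[0,0,40],[0,0,0],45]
    - [[0,0,60],[0,0,0],45]
    - [[0,0,80],[0,0,0],45]
    - [[0,0,91],[0,0,0],45]

```text
time_s: 36.07
eef_pos: [0.5789, 0.3502, 0.1497]
tcp_rot: [0.002, 0.908, -0.419, -0.001]
wrist_force: [0.2, 0.8, -1.1]
finger_gap: 0.045
finger_force: 0.0
```

play_rows:
  moves:
    - [[0,0,0],[0,0,0],30]
    - [[0,0,0],[0,0,0],20]
    - [[0,0,0],[0,0,0],5]
    - [[0,0,0],[0,0,0],5]
    - [[0,0,0],[0,0,0],5]

```text
time_s: 36.48
eef_pos: [0.5805, 0.3507, 0.1554]
tcp_rot: [0.0, 0.908, -0.419, 0.0]
wrist_force: [-3.5, -2.9, 1.1]
finger_gap: 0.0124
finger_force: 60.6
```

Run:
```python
from h import *
plan([.5807,.3514,.15],-199.5);print(r.sense()['finger_gap'])
```

```text
pos [0.5805 0.3507 0.1554] yang -139.5 q6 -0.13 shift [-0.4 -0.6  5.4] dist 5.0 rotz (np.float64(60.0), np.float64(1.047)) tilt [ 1.e-04 -2.e-04 -1.e+00]
0.012360811569184737
```

play_rows:
  moves:
    - [[0,0,0],[0,0,0.03],5]
    - [[0,0,0],[0,0,0.08],5]
    - [[0,0,0],[0,0,0.14],5]
    - [[0,0,0],[0,0,0.2],5]
    - [[0,0,0],[0,0,0.26],5]

```text
time_s: 36.9
eef_pos: [0.5804, 0.3506, 0.1554]
tcp_rot: [0.0, 0.845, -0.534, 0.0]
wrist_force: [-5.9, -3.8, 1.1]
finger_gap: 0.0126
finger_force: 60.7
```

play_rows:
  moves:
    - [[0,0,0],[0,0,0.06],5]
    - [[0,0,0],[0,0,0.12],5]
    - [[0,0,0],[0,0,0.18],5]
    - [[0,0,0],[0,0,0.24],5]
    - [[0,0,0],[0,0,0.3],5]

```text
time_s: 37.32
eef_pos: [0.5801, 0.3505, 0.1554]
tcp_rot: [0.0, 0.756, -0.654, 0.0]
wrist_force: [-6.6, -4.3, 1.4]
finger_gap: 0.0126
finger_force: 60.7
```

play_rows:
  moves:
    - [[0,0,0],[0,0,0.06],5]
    - [[0,0,0],[0,0,0.12],5]
    - [[0,0,0],[0,0,0.18],5]
    - [[0,0,0],[0,0,0.24],5]
    - [[0,0,0],[0,0,0.3],5]

```text
time_s: 37.73
eef_pos: [0.5799, 0.3505, 0.1554]
tcp_rot: [-0.001, -0.65, 0.76, -0.0]
wrist_force: [-7.3, -3.7, 2.7]
finger_gap: 0.0127
finger_force: 60.8
```

play_rows:
  moves:
    - [[0,0,0],[0,0,0.05],5]
    - [[0,0,0],[0,0,0.1],5]
    - [[0,0,0],[0,0,0.14],5]
    - [[0,0,0],[0,0,0.17],5]
    - [[0,0,0],[0,0,0.187],5]

```text
time_s: 38.15
eef_pos: [0.5798, 0.3505, 0.1554]
tcp_rot: [-0.001, -0.577, 0.817, -0.0]
wrist_force: [-7.0, -3.3, 2.4]
finger_gap: 0.0124
finger_force: 60.8
```

play_rows:
  moves:
    - [[0,0,0],[0,0,0],5]
    - [[0,0,0],[0,0,0],25]
    - [[0,0,0],[0,0,0],45]
    - [[0,0,0],[0,0,0],45]
    - [[0,0,0],[0,0,0],45]

```text
time_s: 38.57
eef_pos: [0.581, 0.3513, 0.1549]
tcp_rot: [0.001, -0.577, 0.817, -0.0]
wrist_force: [0.2, -0.2, 0.1]
finger_gap: 0.0451
finger_force: 0.0
```

play_rows:
  moves:
    - [[0,0,-10],[0,0,0],45]
    - [[0,0,-30],[0,0,0],45]
    - [[0,0,-60],[0,0,0],45]
    - [[0,0,-80],[0,0,0],45]
    - [[0,0,-100],[0,0,0],45]

```text
time_s: 38.98
eef_pos: [0.5809, 0.351, 0.2573]
tcp_rot: [0.001, -0.577, 0.817, -0.0]
wrist_force: [0.5, -0.1, 0.0]
finger_gap: 0.0448
finger_force: 0.0
```

play_rows:
  moves:
    - [[28,-3,0],[0,0,0],70]
    - [[56,-6,0],[0,0,0],70]
    - [[85,-9,0],[0,0,0],70]
    - [[113,-12,0],[0,0,0],70]
    - [[141,-15,0],[0,0,0],70]

```text
time_s: 39.4
eef_pos: [0.5475, 0.2118, 0.2555]
tcp_rot: [0.001, -0.577, 0.816, -0.0]
wrist_force: [-0.2, -0.5, 0.8]
finger_gap: 0.0703
finger_force: 0.0
```

play_rows:
  moves:
    - [[28,-3,0],[0,0,0],70]
    - [[56,-6,0],[0,0,0],70]
    - [[85,-9,0],[0,0,0],70]
    - [[113,-12,0],[0,0,0],70]
    - [[141,-15,0],[0,0,0],70]

```text
time_s: 39.82
eef_pos: [0.5145, 0.0738, 0.2556]
tcp_rot: [0.001, -0.577, 0.817, -0.0]
wrist_force: [-0.1, -0.2, 0.3]
finger_gap: 0.0702
finger_force: 0.0
```

Run:
```python
from h import *
plan([.45,-.2,.25],163)
snap('side','s9.png'); a=cv2.imread('pics/side0.png').astype(int); b=cv2.imread('pics/s9.png').astype(int)
d=(abs(a-b).max(2)>60)
for n,p in dict(A=(.558,-.2417),B=(.5635,-.3572),Y=(.445,-.37)).items():
    u,v=proj('side',[*p,.025]).astype(int); print(n,(u,v),d[v-18:v+18,u-16:u+16].sum())
snap('top','t9.png'); b=cv2.imread('pics/t9.png').astype(int); d=abs(b-cv2.imread('pics/top0.png'))>60
print(d[180:204,426:454].sum())
```

```text
pos [0.5145 0.0738 0.2556] yang 160.5 q6 -0.87 shift [279.7 -30.4   5.4] dist 281.0 rotz (np.float64(-2.5), np.float64(-0.043)) tilt [ 1.8e-03  5.0e-04 -1.0e+00]
A (np.int64(367), np.int64(284)) 397
B (np.int64(389), np.int64(320)) 0
Y (np.int64(335), np.int64(335)) 0
0
```

B has not moved. On to it.

play_rows:
  moves:
    - [[28,-3,0],[0,0,0],70]
    - [[56,-6,0],[0,0,0],70]
    - [[84,-9,0],[0,0,0],70]
    - [[112,-12,0],[0,0,0],70]
    - [[140,-15,0],[0,0,0],70]

```text
time_s: 40.33
eef_pos: [0.4821, -0.0627, 0.2554]
tcp_rot: [0.001, -0.578, 0.816, -0.0]
wrist_force: [0.7, -0.3, -0.0]
finger_gap: 0.07
finger_force: 0.0
```

play_rows:
  moves:
    - [[28,-3,0],[0,0,-0.01],70]
    - [[56,-6,0],[0,0,-0.02],70]
    - [[84,-9,0],[0,0,-0.03],70]
    - [[112,-12,0],[0,0,-0.04],70]
    - [[140,-15,0],[0,0,-0.043],70]

```text
time_s: 40.75
eef_pos: [0.4496, -0.1999, 0.2555]
tcp_rot: [0.001, -0.595, 0.804, -0.001]
wrist_force: [0.5, 0.6, -0.2]
finger_gap: 0.07
finger_force: 0.0
```

Run:
```python
from h import *
plan([.5635,-.357,.15],163)
```

```text
pos [ 0.4496 -0.1999  0.2555] yang 163.0 q6 -0.29 shift [ 117.  -154.6  105.7] dist 221.0 rotz (np.float64(0.0), np.float64(0.001)) tilt [ 1.7e-03 -3.0e-04 -1.0e+00]
```

play_rows:
  moves:
    - [[23,-31,0],[0,0,0],70]
    - [[47,-62,0],[0,0,0],70]
    - [[70,-93,0],[0,0,0],70]
    - [[94,-124,0],[0,0,0],70]
    - [[117,-154,0],[0,0,0],70]

```text
time_s: 41.17
eef_pos: [0.564, -0.3576, 0.2549]
tcp_rot: [0.0, -0.595, 0.804, -0.001]
wrist_force: [0.8, 0.4, 0.9]
finger_gap: 0.07
finger_force: 0.0
```

play_rows:
  moves:
    - [[0,0,20],[0,0,0],70]
    - [[0,0,40],[0,0,0],70]
    - [[0,0,60],[0,0,0],70]
    - [[0,0,80],[0,0,0],70]
    - [[0,0,100],[0,0,0],70]

```text
time_s: 41.58
eef_pos: [0.5633, -0.3559, 0.1539]
tcp_rot: [0.0, -0.595, 0.804, -0.0]
wrist_force: [0.3, 0.9, -0.0]
finger_gap: 0.07
finger_force: 0.0
```

play_rows:
  moves:
    - [[0,0,25],[0,0,0],70]
    - [[0,0,50],[0,0,0],70]
    - [[0,0,75],[0,0,0],70]
    - [[0,0,95],[0,0,0],70]
    - [[0,0,100],[0,0,0],70]

```text
time_s: 42.0
eef_pos: [0.5614, -0.3547, 0.0503]
tcp_rot: [-0.001, -0.595, 0.804, 0.003]
wrist_force: [0.5, -0.1, -1.5]
finger_gap: 0.0698
finger_force: 0.0
```

Run:
```python
from h import *
plan([.5635,-.357,.004],163)
```

```text
pos [ 0.5614 -0.3547  0.0503] yang 163.0 q6 -0.03 shift [ 1.7 -2.9 46.2] dist 46.0 rotz (np.float64(-0.0), np.float64(-0.0)) tilt [-0.005   0.0027 -1.    ]
```

play_rows:
  moves:
    - [[0,0,10],[0,0,0],70]
    - [[1,0,25],[0,0,0],70]
    - [[1,0,40],[0,0,0],70]
    - [[1,0,50],[0,0,0],70]
    - [[1,0,50],[0,0,0],70]

```text
time_s: 42.42
eef_pos: [0.5619, -0.3563, 0.0027]
tcp_rot: [-0.001, -0.595, 0.804, 0.001]
wrist_force: [-0.6, 0.8, -0.4]
finger_gap: 0.0702
finger_force: 0.0
```

play_rows:
  moves:
    - [[0,0,0],[0,0,0],60]
    - [[0,0,0],[0,0,0],50]
    - [[0,0,0],[0,0,0],40]
    - [[0,0,0],[0,0,0],30]
    - [[0,0,0],[0,0,0],30]

```text
time_s: 42.83
eef_pos: [0.5637, -0.3573, 0.0065]
tcp_rot: [0.001, -0.595, 0.804, -0.002]
wrist_force: [0.3, 0.7, 5.6]
finger_gap: 0.0382
finger_force: 62.3
```

play_rows:
  moves:
    - [[0,0,0],[0,0,0],30]
    - [[0,0,0],[0,0,0],30]
    - [[0,0,0],[0,0,0],30]
    - [[0,0,0],[0,0,0],30]
    - [[0,0,0],[0,0,0],30]

```text
time_s: 43.25
eef_pos: [0.5637, -0.3573, 0.0065]
tcp_rot: [0.001, -0.595, 0.804, -0.002]
wrist_force: [0.3, 0.8, 7.1]
finger_gap: 0.0384
finger_force: 62.3
```

play_rows:
  moves:
    - [[0,0,-10],[0,0,0],30]
    - [[0,0,-30],[0,0,0],30]
    - [[0,0,-60],[0,0,0],30]
    - [[0,0,-90],[0,0,0],30]
    - [[0,0,-120],[0,0,0],30]

```text
time_s: 43.67
eef_pos: [0.5617, -0.3564, 0.1251]
tcp_rot: [-0.0, -0.595, 0.804, 0.001]
wrist_force: [0.1, -0.0, -2.3]
finger_gap: 0.0382
finger_force: 61.3
```

play_rows:
  moves:
    - [[0,0,-25],[0,0,0],30]
    - [[0,0,-50],[0,0,0],30]
    - [[0,0,-75],[0,0,0],30]
    - [[0,0,-100],[0,0,0],30]
    - [[0,0,-125],[0,0,0],30]

```text
time_s: 44.08
eef_pos: [0.5619, -0.3564, 0.2502]
tcp_rot: [-0.0, -0.595, 0.804, 0.001]
wrist_force: [0.1, -1.2, -2.4]
finger_gap: 0.0382
finger_force: 61.4
```

play_rows:
  moves:
    - [[-23,31,0],[0,0,0],30]
    - [[-47,62,0],[0,0,0],30]
    - [[-70,93,0],[0,0,0],30]
    - [[-94,124,0],[0,0,0],30]
    - [[-117,154,0],[0,0,0],30]

```text
time_s: 44.5
eef_pos: [0.4476, -0.1985, 0.2487]
tcp_rot: [-0.0, -0.594, 0.804, 0.001]
wrist_force: [0.7, 1.4, -1.4]
finger_gap: 0.0384
finger_force: 61.3
```

Run:
```python
from h import *
plan([.45,-.2,.25],-79.5); s=r.sense(); print(s['finger_gap'],s['finger_force'],s['wrist_force'])
```

```text
pos [ 0.4476 -0.1985  0.2487] yang 162.9 q6 -0.29 shift [ 0.7 -2.7 -1.3] dist 3.0 rotz (np.float64(62.4), np.float64(1.09)) tilt [-1.5e-03  6.0e-04 -1.0e+00]
0.03842765015081693 61.31715416908264 [ 0.66463835  1.37582023 -1.44599037]
```

play_rows:
  moves:
    - [[0,0,0],[0,0,0.12],30]
    - [[0,0,0],[0,0,0.24],30]
    - [[0,0,0],[0,0,0.36],30]
    - [[0,0,0],[0,0,0.48],30]
    - [[0,0,0],[0,0,0.6],30]

```text
time_s: 44.92
eef_pos: [0.4489, -0.1994, 0.2492]
tcp_rot: [-0.0, -0.328, 0.945, 0.0]
wrist_force: [0.3, -0.7, -2.7]
finger_gap: 0.0384
finger_force: 61.6
```

play_rows:
  moves:
    - [[0,0,0],[0,0,0.12],30]
    - [[0,0,0],[0,0,0.24],30]
    - [[0,0,0],[0,0,0.36],30]
    - [[0,0,0],[0,0,0.48],30]
    - [[0,0,0],[0,0,0.49],30]

```text
time_s: 45.33
eef_pos: [0.449, -0.1996, 0.2491]
tcp_rot: [-0.0, -0.09, 0.996, 0.0]
wrist_force: [-0.2, -0.7, -2.0]
finger_gap: 0.0387
finger_force: 61.5
```

play_rows:
  moves:
    - [[-4,26,0],[0,0,0],30]
    - [[-8,52,0],[0,0,0],30]
    - [[-12,78,0],[0,0,0],30]
    - [[-15,104,0],[0,0,0],30]
    - [[-19,129,0],[0,0,0],30]

```text
time_s: 45.75
eef_pos: [0.4439, -0.0684, 0.2493]
tcp_rot: [-0.0, -0.093, 0.996, 0.0]
wrist_force: [-0.5, -0.8, -2.6]
finger_gap: 0.0381
finger_force: 61.6
```

play_rows:
  moves:
    - [[-4,26,0],[0,0,0],30]
    - [[-8,52,0],[0,0,0],30]
    - [[-12,78,0],[0,0,0],30]
    - [[-15,104,0],[0,0,0],30]
    - [[-19,129,0],[0,0,0],30]

```text
time_s: 46.17
eef_pos: [0.439, 0.0621, 0.2494]
tcp_rot: [-0.0, -0.094, 0.996, 0.0]
wrist_force: [-0.1, 0.0, -2.5]
finger_gap: 0.0381
finger_force: 61.6
```

play_rows:
  moves:
    - [[-4,26,0],[0,0,0],30]
    - [[-8,52,0],[0,0,0],30]
    - [[-12,78,0],[0,0,0],30]
    - [[-15,104,0],[0,0,0],30]
    - [[-19,129,0],[0,0,0],30]

```text
time_s: 46.58
eef_pos: [0.4341, 0.1923, 0.2493]
tcp_rot: [-0.0, -0.094, 0.996, 0.0]
wrist_force: [0.2, -0.5, -3.0]
finger_gap: 0.0383
finger_force: 61.6
```

play_rows:
  moves:
    - [[-4,26,0],[0,0,0],30]
    - [[-8,52,0],[0,0,0],30]
    - [[-12,78,0],[0,0,0],30]
    - [[-15,104,0],[0,0,0],30]
    - [[-18,129,0],[0,0,0],30]

```text
time_s: 47.0
eef_pos: [0.4283, 0.3224, 0.2491]
tcp_rot: [-0.0, -0.094, 0.996, -0.0]
wrist_force: [0.4, -0.7, -1.7]
finger_gap: 0.0383
finger_force: 61.6
```

Run:
```python
from h import *
u=np.array([np.cos(np.radians(190.5)),np.sin(np.radians(190.5))]); c=np.array([.5807,.3514])
plan([*(c+.155*u),.0975],100.5)
snap('top','t10.png'); cv2.imwrite('pics/t10c.png',cv2.resize(cv2.imread('pics/t10.png')[125:255,150:290],None,fx=4,fy=4,interpolation=cv2.INTER_CUBIC))
```

```text
pos [0.4283 0.3224 0.2491] yang 100.8 q6 -2.4 shift [ -0.3   0.8 151.6] dist 152.0 rotz (np.float64(0.3), np.float64(0.004)) tilt [-8.e-04 -5.e-04 -1.e+00]
```

View pics/t10c.png

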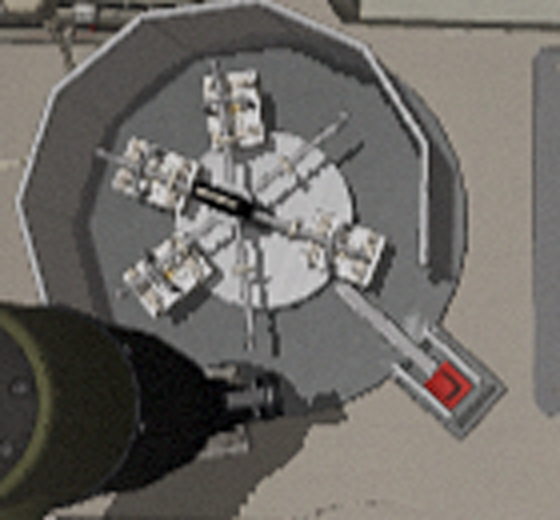

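Four blocks hang and free branch 6 faces the front with its tip at crop (250,345). The lock is at (450,385). I'll descend and enter.

play_rows:
  moves:
    - [[0,0,30],[0,0,0],30]
    - [[0,0,60],[0,0,0],30]
    - [[0,0,90],[0,0,0],30]
    - [[0,0,120],[0,0,0],30]
    - [[0,1,150],[0,0,0],30]

```text
time_s: 47.47
eef_pos: [0.4283, 0.3217, 0.0978]
tcp_rot: [-0.0, -0.093, 0.996, -0.0]
wrist_force: [0.7, 0.5, -2.2]
finger_gap: 0.0381
finger_force: 61.7
```

play_rows:
  moves:
    - [[-8,0,0],[0,0,0],30]
    - [[-16,0,0],[0,0,0],30]
    - [[-24,0,-1],[0,0,0],30]
    - [[-32,0,-1],[0,0,0],30]
    - [[-40,0,-1],[0,0,0],30]

```text
time_s: 47.88
eef_pos: [0.47, 0.3305, 0.1028]
tcp_rot: [0.001, -0.092, 0.996, 0.001]
wrist_force: [-0.7, -0.5, -2.5]
finger_gap: 0.0382
finger_force: 61.7
```

play_rows:
  moves:
    - [[-8,0,0],[0,0,0],30]
    - [[-16,0,0],[0,0,0],30]
    - [[-24,0,0],[0,0,0],30]
    - [[-32,0,0],[0,0,0],30]
    - [[-37,0,0],[0,0,0],30]

```text
time_s: 48.3
eef_pos: [0.5054, 0.3363, 0.1001]
tcp_rot: [-0.0, -0.092, 0.996, -0.0]
wrist_force: [-0.1, 0.1, -1.9]
finger_gap: 0.038
finger_force: 61.7
```

play_rows:
  moves:
    - [[0,0,4],[0,0,0],30]
    - [[0,0,8],[0,0,0],30]
    - [[0,0,12],[0,0,0],30]
    - [[0,0,15],[0,0,0],30]
    - [[0,0,17],[0,0,0],30]

```text
time_s: 48.72
eef_pos: [0.5039, 0.3361, 0.0826]
tcp_rot: [-0.0, -0.092, 0.996, -0.0]
wrist_force: [0.8, -0.1, -2.1]
finger_gap: 0.038
finger_force: 61.7
```

play_rows:
  moves:
    - [[0,0,1],[0,0,0],30]
    - [[0,0,2],[0,0,0],30]
    - [[0,0,2],[0,0,0],30]
    - [[0,0,2],[0,0,0],30]
    - [[0,0,2],[0,0,0],30]

```text
time_s: 49.13
eef_pos: [0.5044, 0.3364, 0.0816]
tcp_rot: [0.0, -0.092, 0.996, 0.0]
wrist_force: [-0.4, 1.1, -1.4]
finger_gap: 0.0382
finger_force: 61.8
```

play_rows:
  moves:
    - [[0,0,1],[0,0,0],30]
    - [[0,0,2],[0,0,0],30]
    - [[0,0,2],[0,0,0],30]
    - [[0,0,2],[0,0,0],30]
    - [[0,0,2],[0,0,0],30]

```text
time_s: 49.55
eef_pos: [0.5049, 0.3365, 0.0801]
tcp_rot: [0.001, -0.092, 0.996, 0.0]
wrist_force: [0.3, -0.1, 3.1]
finger_gap: 0.0384
finger_force: 62.3
```

play_rows:
  moves:
    - [[0,0,0],[0,0,0],42]
    - [[0,0,0],[0,0,0],48]
    - [[0,0,0],[0,0,0],54]
    - [[0,0,0],[0,0,0],60]
    - [[0,0,0],[0,0,0],60]

```text
time_s: 49.97
eef_pos: [0.5043, 0.3361, 0.079]
tcp_rot: [-0.0, -0.092, 0.996, -0.0]
wrist_force: [0.5, 0.4, -0.6]
finger_gap: 0.0599
finger_force: 0.0
```

play_rows:
  moves:
    - [[0,0,-10],[0,0,0],60]
    - [[0,0,-30],[0,0,0],60]
    - [[0,0,-60],[0,0,0],60]
    - [[0,0,-90],[0,0,0],60]
    - [[0,0,-120],[0,0,0],60]

```text
time_s: 50.38
eef_pos: [0.5044, 0.336, 0.2015]
tcp_rot: [0.0, -0.092, 0.996, -0.0]
wrist_force: [1.1, 0.5, 0.1]
finger_gap: 0.0597
finger_force: 0.0
```

Run:
```python
from h import *
im=cv2.imread('pics/t10.png').astype(int); m=(im[:,:,2]>130)&(im[:,:,1]<70); m[:, :240]=0; m[:,:][:200]=0; m[:,285:]=0;m[240:]=0
v,u=np.nonzero(m); print(len(u),u.min(),u.max(),v.min(),v.max())
c=np.array([.5807,.3514])
for z in(.066,.05):
    g=ray('top',u.mean(),v.mean(),z)[:2]; d=g-c; print('top',z,g,np.hypot(*d),np.degrees(np.arctan2(d[1],d[0]))%360)
b=cv2.imread('pics/s9.png').astype(int); m=(b[:,:,2]>130)&(b[:,:,1]<60); m[:150]=0;m[215:]=0;m[:,:272]=0;m[:,300:]=0
v,u=np.nonzero(m); print(u.min(),u.max(),v.min(),v.max(), [(int(w),int(u[v==w].min()),int(u[v==w].max())) for w in range(v.min(),v.max()+1,4)])
for rr in(.198,.194):
    a=np.radians(230.5); p=c+rr*np.array([np.cos(a),np.sin(a)]); print(rr,p,proj('side',[*p,.066]),proj('side',[*p,.032]),proj('top',[*p,.066]))
plan([*p,.2],140.5)
```

```text
53 257 267 216 226
top 0.066 [0.45431145 0.19844711] 0.19841534921948498 230.4322804874923
top 0.05 [0.45461644 0.20081756] 0.19639789983181458 230.0603633531103Traceback (most recent call last):
  File "<stdin>", line 8, in <module>
    return umr_minimum(a, axis, None, out, keepdims, initial, where)
ValueError: zero-size array to reduction operation minimum which has no identity
```

Run:
```python
from h import *
plan([.4548,.2,.2],140.3)
```

```text
pos [0.5044 0.336  0.2015] yang 100.5 q6 -2.31 shift [  73.6 -124.6    1.5] dist 145.0 rotz (np.float64(-39.8), np.float64(-0.694)) tilt [ 5.e-04 -1.e-04 -1.e+00]
```

play_rows:
  moves:
    - [[15,-25,-5],[0,0,0],45]
    - [[30,-50,-5],[0,0,0],45]
    - [[45,-75,-5],[0,0,0],45]
    - [[60,-100,-5],[0,0,0],45]
    - [[74,-125,0],[0,0,0],45]

```text
time_s: 50.8
eef_pos: [0.4543, 0.1988, 0.2012]
tcp_rot: [0.001, -0.092, 0.996, 0.001]
wrist_force: [0.1, -0.4, 0.4]
finger_gap: 0.0451
finger_force: 0.0
```

play_rows:
  moves:
    - [[0,0,0],[0,0,-0.12],45]
    - [[0,0,0],[0,0,-0.24],45]
    - [[0,0,0],[0,0,-0.36],45]
    - [[0,0,0],[0,0,-0.48],45]
    - [[0,0,0],[0,0,-0.6],45]

```text
time_s: 51.22
eef_pos: [0.4545, 0.1997, 0.2004]
tcp_rot: [0.001, -0.385, 0.923, 0.0]
wrist_force: [-0.6, -0.3, 0.4]
finger_gap: 0.0451
finger_force: 0.0
```

play_rows:
  moves:
    - [[0,0,0],[0,0,-0.094],45]
    - [[0,0,0],[0,0,-0.094],45]
    - [[0,0,60],[0,0,-0.094],45]
    - [[0,0,80],[0,0,-0.094],45]
    - [[0,0,100],[0,0,-0.094],45]

```text
time_s: 51.63
eef_pos: [0.4528, 0.199, 0.0953]
tcp_rot: [-0.002, -0.423, 0.906, 0.0]
wrist_force: [-0.8, -0.7, -0.2]
finger_gap: 0.0449
finger_force: 0.0
```

Run:
```python
from h import *
plan([.4548,.2,.045],140.3)
snap('side','s11.png'); 
b=cv2.imread('pics/s11.png'); cv2.imwrite('pics/s11c.png',cv2.resize(b[90:220,250:370],None,fx=4.6,fy=4.6,interpolation=cv2.INTER_CUBIC))
```

```text
pos [0.4528 0.199  0.0953] yang 140.1 q6 -1.52 shift [-2.2 -1.  50.3] dist 50.0 rotz (np.float64(-0.2), np.float64(-0.004)) tilt [-0.0041 -0.0016 -1.    ]
```

View pics/s11c.png

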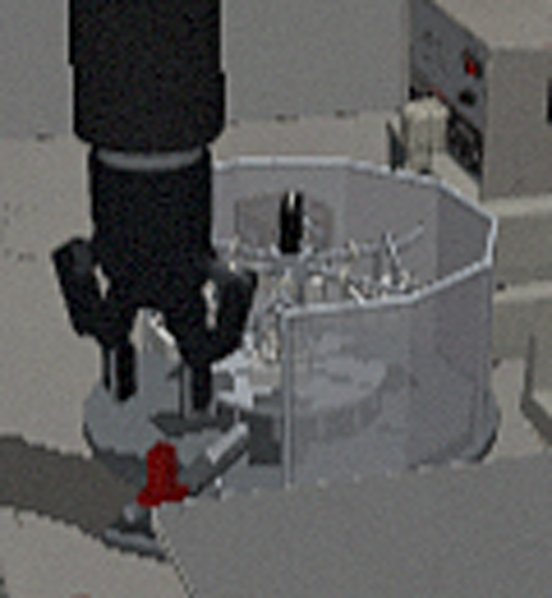

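The fingers straddle the red grip (mid at crop (158,400), lock at (160,445)). I'll go down, close and check the gap before sliding.

play_rows:
  moves:
    - [[0,0,10],[0,0,0],45]
    - [[0,0,20],[0,0,0],45]
    - [[0,0,30],[0,0,0],45]
    - [[0,0,40],[0,0,0],45]
    - [[0,0,52],[0,0,0],45]

```text
time_s: 52.1
eef_pos: [0.4551, 0.2003, 0.0476]
tcp_rot: [0.001, -0.425, 0.905, 0.0]
wrist_force: [0.3, -0.5, -0.6]
finger_gap: 0.0447
finger_force: 0.0
```

play_rows:
  moves:
    - [[0,0,0],[0,0,0],35]
    - [[0,0,0],[0,0,0],25]
    - [[0,0,0],[0,0,0],15]
    - [[0,0,0],[0,0,0],5]
    - [[0,0,0],[0,0,0],5]

```text
time_s: 52.52
eef_pos: [0.4534, 0.2016, 0.0478]
tcp_rot: [-0.0, -0.425, 0.905, 0.002]
wrist_force: [-8.2, 5.0, 2.2]
finger_gap: 0.0126
finger_force: 60.0
```

play_rows:
  moves:
    - [[0,0,0],[0,0,0],5]
    - [[0,0,0],[0,0,0],5]
    - [[0,0,0],[0,0,0],5]
    - [[0,0,0],[0,0,0],5]
    - [[0,0,0],[0,0,0],5]

```text
time_s: 52.93
eef_pos: [0.4535, 0.2016, 0.0478]
tcp_rot: [-0.0, -0.425, 0.905, 0.002]
wrist_force: [-9.2, 5.6, 2.5]
finger_gap: 0.0125
finger_force: 60.0
```

play_rows:
  moves:
    - [[0,2,0],[0,0,0],5]
    - [[-4,2,0],[0,0,0],5]
    - [[-8,2,0],[0,0,0],5]
    - [[-12,2,0],[0,0,0],5]
    - [[-16,2,0],[0,0,0],5]

```text
time_s: 53.35
eef_pos: [0.4637, 0.214, 0.0478]
tcp_rot: [0.0, -0.425, 0.905, 0.0]
wrist_force: [-3.0, -0.2, 3.0]
finger_gap: 0.0127
finger_force: 60.2
```

play_rows:
  moves:
    - [[-2,0,0],[0,0,0],5]
    - [[-4,0,0],[0,0,0],5]
    - [[-6,0,0],[0,0,0],5]
    - [[-8,0,0],[0,0,0],5]
    - [[-8,0,0],[0,0,0],5]

```text
time_s: 53.77
eef_pos: [0.4689, 0.2201, 0.0478]
tcp_rot: [0.001, -0.425, 0.905, 0.0]
wrist_force: [-2.2, 2.0, 5.3]
finger_gap: 0.0125
finger_force: 60.6
```

Run:
```python
from h import *
plan([.4534,.2,.045],140.3); s=r.sense(); p=s['eef_pos'][:2]-[.5807,.3514]; print(np.hypot(*p),s['wrist_force'])
```

```text
pos [0.4689 0.2201 0.0478] yang 140.3 q6 -1.52 shift [25.3 -1.   2.7] dist 26.0 rotz (np.float64(0.0), np.float64(0.0)) tilt [ 1.1e-03  7.0e-04 -1.0e+00]
0.17247509823444132 [-2.20163102  1.95859988  5.25499736]
```

Moving freely with no pin blocking. I'll continue to the end stop in small steps.

play_rows:
  moves:
    - [[-1,0,0],[0,0,0],5]
    - [[-2,0,0],[0,0,0],5]
    - [[-3,0,0],[0,0,0],5]
    - [[-4,0,0],[0,0,0],5]
    - [[-4,0,0],[0,0,0],5]

```text
time_s: 54.18
eef_pos: [0.4699, 0.2212, 0.0477]
tcp_rot: [-0.002, -0.425, 0.905, -0.001]
wrist_force: [-10.4, -3.9, 10.8]
finger_gap: 0.0123
finger_force: 61.5
```

play_rows:
  moves:
    - [[-1,0,0],[0,0,0],5]
    - [[-2,0,0],[0,0,0],5]
    - [[-3,0,0],[0,0,0],5]
    - [[-3,0,0],[0,0,0],5]
    - [[-3,0,0],[0,0,0],5]

```text
time_s: 54.6
eef_pos: [0.4699, 0.2212, 0.0476]
tcp_rot: [-0.005, -0.425, 0.905, -0.002]
wrist_force: [-21.0, -12.5, 19.6]
finger_gap: 0.0123
finger_force: 62.6
```

It has stopped against something after about 25.6 mm. I'll relieve the push, release, lift and measure the grip's radius to tell the end stop from a block.

play_rows:
  moves:
    - [[2,0,0],[0,0,0],5]
    - [[4,0,0],[0,0,0],5]
    - [[5,0,0],[0,0,0],30]
    - [[5,0,0],[0,0,0],45]
    - [[5,0,0],[0,0,0],45]

```text
time_s: 55.02
eef_pos: [0.4696, 0.2208, 0.0468]
tcp_rot: [-0.0, -0.425, 0.905, -0.0]
wrist_force: [-0.1, -0.5, -0.0]
finger_gap: 0.0448
finger_force: 0.0
```

play_rows:
  moves:
    - [[0,0,-20],[0,0,0],45]
    - [[0,0,-60],[0,0,0],45]
    - [[0,0,-100],[0,0,0],45]
    - [[0,0,-130],[0,0,0],45]
    - [[0,0,-160],[0,0,0],45]

```text
time_s: 55.43
eef_pos: [0.4698, 0.2211, 0.2092]
tcp_rot: [0.0, -0.425, 0.905, -0.0]
wrist_force: [-0.2, -0.3, -1.0]
finger_gap: 0.0451
finger_force: 0.0
```

play_rows:
  moves:
    - [[20,25,0],[0,0,0],45]
    - [[40,50,0],[0,0,0],45]
    - [[60,75,0],[0,0,0],45]
    - [[80,100,0],[0,0,0],45]
    - [[90,120,0],[0,0,0],45]

```text
time_s: 55.85
eef_pos: [0.3183, 0.228, 0.2073]
tcp_rot: [0.0, -0.425, 0.905, 0.0]
wrist_force: [0.5, 1.3, -0.2]
finger_gap: 0.0447
finger_force: 0.0
```

Run:
```python
from h import *
plan([.4,.2,.2],140.3)
def red(n,im,box):
    b=im.astype(int); m=(b[:,:,2]>90)&(b[:,:,1]*2.2<b[:,:,2]); k=np.zeros_like(m); k[box[0]:box[1],box[2]:box[3]]=1
    v,u=np.nonzero(m&k); return (len(u),u.min(),u.max(),v.min(),v.max(),u.mean(),v.mean()) if len(u) else None
snap('top','t12.png');snap('side','s12.png')
c=np.array([.5807,.3514])
for f in('top0','t10','t12'):
    q=red('top',cv2.imread(f'pics/{f}.png'),(195,240,235,285)); print(f,q)
    if q: d=ray('top',q[5],q[6],.06)[:2]-c; print(np.hypot(*d),np.degrees(np.arctan2(d[1],d[0]))%360)
for f in('side0','s12'): print(f,red('side',cv2.imread(f'pics/{f}.png'),(165,215,265,315)))
a=np.radians(230.3)
for R in(.198,.194,.172,.168):print(R,proj('side',[*(c+R*np.array([np.cos(a),np.sin(a)])),.05]),proj('top',[*(c+R*np.array([np.cos(a),np.sin(a)])),.06]))
```

```text
pos [0.3183 0.228  0.2073] yang 140.3 q6 -1.84 shift [-30.6 -80.8   7.3] dist 87.0 rotz (np.float64(-0.0), np.float64(-0.0)) tilt [ 4.e-04  6.e-04 -1.e+00]
top0 (69, np.int64(256), np.int64(267), np.int64(216), np.int64(226), np.float64(261.4782608695652), np.float64(220.97101449275362))
0.19793331185234192 230.06402155228747
t10 (69, np.int64(256), np.int64(267), np.int64(216), np.int64(226), np.float64(261.4782608695652), np.float64(220.97101449275362))
0.19793331185234192 230.06402155228747
t12 (68, np.int64(250), np.int64(261), np.int64(210), np.int64(221), np.float64(255.4264705882353), np.float64(215.4264705882353))
0.1726321668751309 230.1583114451786
side0 (58, np.int64(280), np.int64(290), np.int64(186), np.int64(199), np.float64(284.36206896551727), np.float64(193.13793103448276))
s12 (64, np.int64(284), np.int64(294), np.int64(182), np.int64(196), np.float64(288.71875), np.float64(189.703125))
0.198 [285.08444835 192.23607114] [261.67272509 220.78541125]
0.194 [285.71980216 191.68015621] [260.70167043 219.92316283]
0.172 [289.16060178 188.66956293] [255.36659633 215.18588136]
0.168 [289.77662021 188.13056585] [254.39762276 214.32548084]
```

The lock travelled 25.3 mm, but its start is only known as 0–6 mm, so I can't tell end stop from pin. I'll regrip and draw it out to its outer stop: a 30 mm stroke would prove it was fully in.

play_rows:
  moves:
    - [[-20,-25,0],[0,0,0],45]
    - [[-40,-50,0],[0,0,0],45]
    - [[-60,-75,0],[0,0,0],45]
    - [[-80,-100,0],[0,0,0],45]
    - [[-90,-120,0],[0,0,0],45]

```text
time_s: 56.37
eef_pos: [0.4723, 0.2206, 0.2057]
tcp_rot: [-0.001, -0.425, 0.905, -0.001]
wrist_force: [-1.3, 0.2, -0.2]
finger_gap: 0.0452
finger_force: 0.0
```

play_rows:
  moves:
    - [[0,0,30],[0,0,0],45]
    - [[0,0,60],[0,0,0],45]
    - [[0,0,90],[0,0,0],45]
    - [[0,0,120],[0,0,0],45]
    - [[0,0,158],[0,0,0],45]

```text
time_s: 56.78
eef_pos: [0.471, 0.2209, 0.0487]
tcp_rot: [0.001, -0.425, 0.905, -0.0]
wrist_force: [1.5, 1.3, 0.3]
finger_gap: 0.045
finger_force: 0.0
```

play_rows:
  moves:
    - [[0,0,0],[0,0,0],35]
    - [[0,0,0],[0,0,0],20]
    - [[0,0,0],[0,0,0],5]
    - [[0,0,0],[0,0,0],5]
    - [[0,0,0],[0,0,0],5]

```text
time_s: 57.2
eef_pos: [0.47, 0.2215, 0.051]
tcp_rot: [0.001, -0.425, 0.905, 0.0]
wrist_force: [-2.6, -0.9, -1.6]
finger_gap: 0.0124
finger_force: 60.6
```

play_rows:
  moves:
    - [[-1,0,0],[0,0,0],5]
    - [[-2,0,0],[0,0,0],5]
    - [[-3,0,0],[0,0,0],5]
    - [[-3,0,0],[0,0,0],5]
    - [[-3,0,0],[0,0,0],5]

```text
time_s: 57.62
eef_pos: [0.4701, 0.2215, 0.0508]
tcp_rot: [-0.002, -0.425, 0.905, -0.001]
wrist_force: [-12.6, -8.6, 6.4]
finger_gap: 0.0127
finger_force: 61.9
```

Same stop from a fresh grip, so it is rigid. Now I'll pull outward about 28 mm, then a bit more in small steps.

play_rows:
  moves:
    - [[5,0,0],[0,0,0],5]
    - [[11,0,0],[0,0,0],5]
    - [[17,0,0],[0,0,0],5]
    - [[23,0,0],[0,0,0],5]
    - [[29,0,0],[0,0,0],5]

```text
time_s: 58.03
eef_pos: [0.4534, 0.2016, 0.0508]
tcp_rot: [0.002, -0.425, 0.905, 0.0]
wrist_force: [-2.4, 5.1, 4.7]
finger_gap: 0.0125
finger_force: 61.4
```

play_rows:
  moves:
    - [[1,0,0],[0,0,0],5]
    - [[2,0,0],[0,0,0],5]
    - [[3,0,0],[0,0,0],5]
    - [[3,0,0],[0,0,0],5]
    - [[3,0,0],[0,0,0],5]

```text
time_s: 58.45
eef_pos: [0.4515, 0.1994, 0.0508]
tcp_rot: [0.001, -0.425, 0.905, 0.0]
wrist_force: [-4.3, 4.2, 6.7]
finger_gap: 0.0123
finger_force: 61.7
```

Run:
```python
from h import *
s=r.sense(); p=s['eef_pos'][:2]-[.4701,.2215]; print(p, np.hypot(*p),s['wrist_force'])
```

```text
[-0.01858905 -0.02205366] 0.028842966809468566 [-4.26736403  4.17434707  6.70252361]
```

play_rows:
  moves:
    - [[1,0,0],[0,0,0],5]
    - [[2,0,0],[0,0,0],5]
    - [[3,0,0],[0,0,0],5]
    - [[4,0,0],[0,0,0],5]
    - [[4,0,0],[0,0,0],5]

```text
time_s: 58.87
eef_pos: [0.4506, 0.1985, 0.0508]
tcp_rot: [0.004, -0.425, 0.905, 0.002]
wrist_force: [5.9, 11.1, -0.6]
finger_gap: 0.0121
finger_force: 60.6
```

Run:
```python
from h import *
s=r.sense(); p=s['eef_pos'][:2]-[.4701,.2215]; print(p, np.hypot(*p),s['wrist_force'])
```

```text
[-0.01949245 -0.02301459] 0.03016002348068443 [ 5.85137607 11.12186035 -0.61655253]
```

The outer stop is reached with a stroke of 30.2 mm, so the earlier stop was the true end stop. I'll push it fully in again.

play_rows:
  moves:
    - [[-5,0,0],[0,0,0],5]
    - [[-10,0,0],[0,0,0],5]
    - [[-15,0,0],[0,0,0],5]
    - [[-20,0,0],[0,0,0],5]
    - [[-25,0,0],[0,0,0],5]

```text
time_s: 59.28
eef_pos: [0.4649, 0.2153, 0.0507]
tcp_rot: [0.001, -0.425, 0.905, -0.0]
wrist_force: [-4.4, 1.8, 7.8]
finger_gap: 0.0125
finger_force: 61.9
```

play_rows:
  moves:
    - [[-3,0,0],[0,0,0],5]
    - [[-6,0,0],[0,0,0],5]
    - [[-9,0,0],[0,0,0],5]
    - [[-12,0,0],[0,0,0],5]
    - [[-12,0,0],[0,0,0],5]

```text
time_s: 59.7
eef_pos: [0.4702, 0.2214, 0.0506]
tcp_rot: [-0.004, -0.425, 0.905, -0.002]
wrist_force: [-19.1, -8.2, 19.5]
finger_gap: 0.0121
finger_force: 63.4
```

play_rows:
  moves:
    - [[-1,0,0],[0,0,0],5]
    - [[-2,0,0],[0,0,0],5]
    - [[-2,0,0],[0,0,0],5]
    - [[-2,0,0],[0,0,0],5]
    - [[-2,0,0],[0,0,0],5]

```text
time_s: 60.12
eef_pos: [0.4702, 0.2214, 0.0506]
tcp_rot: [-0.006, -0.425, 0.905, -0.003]
wrist_force: [-25.2, -12.6, 23.3]
finger_gap: 0.0122
finger_force: 64.0
```

Run:
```python
from h import *
s=r.sense(); p=s['eef_pos'][:2]-[.4506,.1985]; print(p, np.hypot(*p),s['wrist_force'])
```

```text
[0.01964687 0.0228932 ] 0.030167831702378394 [-25.23749279 -12.58276674  23.31281559]
```

Fully in (30.2 mm). I'll release, lift, back off and compare images numerically.

play_rows:
  moves:
    - [[2,0,0],[0,0,0],5]
    - [[4,0,0],[0,0,0],5]
    - [[4,0,0],[0,0,0],30]
    - [[4,0,0],[0,0,0],45]
    - [[4,0,0],[0,0,0],45]

```text
time_s: 60.53
eef_pos: [0.4708, 0.2221, 0.0488]
tcp_rot: [-0.0, -0.425, 0.905, -0.0]
wrist_force: [0.5, 0.0, 0.1]
finger_gap: 0.0448
finger_force: 0.0
```

play_rows:
  moves:
    - [[0,0,-20],[0,0,0],45]
    - [[0,0,-60],[0,0,0],45]
    - [[0,0,-100],[0,0,0],45]
    - [[0,0,-130],[0,0,0],45]
    - [[0,0,-160],[0,0,0],45]

```text
time_s: 60.95
eef_pos: [0.471, 0.2224, 0.2111]
tcp_rot: [0.0, -0.425, 0.905, -0.0]
wrist_force: [0.4, 0.0, -0.1]
finger_gap: 0.0453
finger_force: 0.0
```

play_rows:
  moves:
    - [[25,-25,0],[0,0,0],45]
    - [[50,-50,0],[0,0,0],45]
    - [[75,-75,0],[0,0,0],45]
    - [[90,-90,0],[0,0,0],45]
    - [[90,-90,0],[0,0,0],45]

```text
time_s: 61.37
eef_pos: [0.4828, 0.0926, 0.2094]
tcp_rot: [-0.0, -0.423, 0.906, -0.001]
wrist_force: [0.3, 0.7, 0.1]
finger_gap: 0.0449
finger_force: 0.0
```

Run:
```python
from h import *
snap('top','t13.png');snap('side','s13.png')
t=cv2.imread('pics/t13.png').astype(int); t12=cv2.imread('pics/t12.png').astype(int); t0=cv2.imread('pics/top0.png').astype(int)
c=np.array([.5807,.3514])
m=(t[:,:,2]>90)&(t[:,:,1]*2.2<t[:,:,2]); k=np.zeros_like(m);k[195:240,235:285]=1; v,u=np.nonzero(m&k); print('red',len(u),u.mean(),v.mean())
for k in range(6):
    a=np.radians(190.5+60*k); p=c+.078*np.array([np.cos(a),np.sin(a)]); a2=a+np.pi/2
    w=[]
    for s in(-.022,.022):
        q=c+(.078+s)*np.array([np.cos(a),np.sin(a)])
        for l in(-.011,.011):
            uu,vv=proj('top',[*(q+l*np.array([np.cos(a2),np.sin(a2)])),.095]).round().astype(int); w.append(int(t[vv-1:vv+2,uu-1:uu+2].mean()))
    print(k,proj('top',[*p,.095]).round(),w)
d=(abs(t-t12).max(2)>60)[125:235,155:275].sum(); print('change rack vs t12',d)
y=(abs(t-t0).max(2)>60); print('yellow',y[215:240,432:458].sum(),'vial/loupe',y[238:252,305:345].sum(),'chip',y[142:162,420:442].sum())
print(r.sense()['eef_pos'],r.sense()['time_s'])
```

```text
red 0 nan nan
0 [214. 203.] [153, 172, 141, 177]
1 [235. 186.] [178, 168, 162, 171]
2 [231. 161.] [127, 156, 98, 105]
3 [208. 152.] [164, 148, 163, 145]
4 [187. 168.] [130, 148, 157, 158]
5 [190. 193.] [160, 163, 163, 170]
change rack vs t12 2226
yellow 0 vial/loupe 0 chip 0
[0.48271368 0.09514877 0.20901754] 61.4667<stdin>:5: RuntimeWarning: Mean of empty slice.
  ret = ret.dtype.type(ret / rcount)
```

Run:
```python
from h import *
for f in('s12','s13'):
    b=cv2.imread(f'pics/{f}.png').astype(int); m=(b[:,:,2]>90)&(b[:,:,1]*2.2<b[:,:,2]); m[:165]=0;m[215:]=0;m[:,:265]=0;m[:,315:]=0
    v,u=np.nonzero(m); print(f,len(u),u.mean(),v.mean())
```

```text
s12 64 288.71875 189.703125
s13 40 288.875 189.575
```

The lock is at its end position, the blocks are hanging, and the bystanders haven't moved. Handing in.

```bash
python3 -c "
from h import *
print(r.close_job())"
```

```text
the job is handed in; nothing more can be done
None
```

I hung all three bailed blocks present on branches 4, 5 and 6, then slid the red lock fully in to its end stop (its 30 mm stroke checked), and handed in the job at about 61 s; no verdict came back.

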